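# Change the wax tin at the finishing bench

### The arm

A 6-joint arm with a two-finger parallel gripper is mounted at the origin on the work surface. World frame = base frame: x ahead of the robot, y to its left, z up, the work surface at z = 0. Lengths are in m, angles in rad, forces in N, time in s.
With the tool pointing down it reaches from about 0.35 to 0.975 m from the base axis. Payload 4.9 kg.
Tool frame: the origin (TCP) lies at the centre of the arm's flange, where the gripper is bolted on; the fingertips stand 173 mm ahead of it and the grasp point (between the pads) lies 155 mm ahead of it (arm.grip_depth is the distance from the TCP to the grasp point, in m); y points along the fingers, z is the direction in which the jaws open and shut, and the axes are right-handed (so a half turn about y gives the same grasp; the last joint's range is limited). The gripper opens to 85 mm and grips with 20 to 120 N. Pads are 22 mm wide; open, the fingers measure 114 mm over their backs; the gripper's body (76 mm by 85 mm) begins 54 mm behind the grasp point. The pads swing forward as they close: fully open they stand 13 mm farther back than shut.
Start: joints at [1.23, 0.053, 1.613, -0, 1.476, -0.119], TCP at [0.137, 0.61, 0.405] pointing down, gripper open.
Joint ranges: [-3.01, 3.01], [-1.01, 2.22], [0.06, 2.58], [-1.02, 4.17], [0.09, 2.62], [-3.14, 3.14]. Speed limits (rad/s): [2.57, 2.57, 3.14, 3.14, 3.14, 3.14].

### API

Orientations are given as [roll, pitch, yaw] about the fixed x, y, z axes, in that order (R = Rz(yaw) Ry(pitch) Rx(roll)).
In Python, from cell import arm, vision, sign_off gives the robot as it stands.
- The arm moves only by the tool arm_command, never from a script. Its argument "rows" is a list of rows, each an object with "linear": the shift along the tool's x, y, z in m, a list of three; "twist": the turn about the tool's y in degrees; "jaw": the gripper command: -1 is shut, 1 is fully open, values between are in proportion. In form: [{"linear": [x, y, z], "twist": twist, "jaw": jaw}, ...]. A call has 1 to 12 rows; each row is the pose to reach, as a shift and turn from the pose commanded when the call began, along the tool's axes at that moment; what a row does not reach only later rows make up. A row lasts 1/12 s, in which the tool goes at most 41.7 mm and 7.16 degrees, less where a joint would pass 70% of its speed; a pose out of reach is approached as far as the arm can. A call with a gripper value outside its range is refused whole. The fingers move at their own pace and stop on an object; "squeeze" is the grip in N (left out, the last holds). Time passes only in rows, so rows that repeat a pose let the fingers close. It gives the time, the measured TCP pose, the force and the opening at its end, in the units of the state.
- arm.get_obs(): the state, without advancing time (a new reading comes with each control period).
- vision.camera(name): name is "side" or "top"; returns a dict with "pixels" (384x512x3 uint8, red, green, blue), "vertical_fov" (degrees; the focal length in pixels is half the picture's height over the tangent of half this angle, whatever the lens; pixels are square), "cx", "cy" (the principal point, pixels), "dist" ([k1, k2, p1, p2, k3] as OpenCV has them; the pictures are not rectified), "world_from_camera" (4x4, takes a point from camera to world coordinates). Camera axes: x right, y up, looking along -z (the intrinsics and any distortion apply to the point x, -y, -z); pixel columns grow to the right and rows downward; lengths in m; the calibration is good to about 2 mm. A picture is of the moment at which its call begins. There is no depth.
- sign_off(): hands the job in, once; it reports no verdict.
The state is a dict: "time_s": time; "q": joint angles; "qvel": joint speeds; "joint_torque": joint torques, N m; "position": TCP position; "ee_rot": TCP orientation; "force": force on the tool from outside, world axes, zero at the start; "ft_torque": the same for the moment, N m; "opening": finger opening in m.
Only numpy, scipy, OpenCV 4.12 (cv2) and the standard library are available. Lean on these libraries where they do the work, as an engineer would, in place of code of your own. Each camera call takes 0.05 s, during which the arm holds its last target.

### The job

We are changing from tan to black wax. Stand both tall bottles out of the way on the white tray; then put the tan tin away on its tan disc at the back of the rack, set the black tin from the back of the rack in the middle of the cork coaster, and last put each bottle back in the rack where it stood. The bottles are glass, so set them down gently; tip nothing over and leave the rivet jar and the punch block alone.

Things in the scene. Friction and masses are not known exactly. Their poses are not given: they have to be found in the camera images.
- blue_bottle: Tall round blue glass bottle with a paper band and a broad blue cap, full, about 0.2 to 0.4 kg. Body 50 mm in diameter, cap 44 mm in diameter over the top 40 mm, 135 mm high in all. Origin at the centre of its underside, z up. At the start it stands in the front of one of the rack's two lanes; that very place is where it must return, so note it before you move it.
- amber_bottle: The same bottle in dark amber brown with a broad white cap, same sizes and origin. At the start it stands in the front of the other lane; that place is where it must return.
- tan_tin: Round wax tin, tan orange-brown, 54 mm in diameter and 45 mm high, about 0.13 kg. Origin at the centre of its underside, z up. At the start it stands on the cork coaster.
- black_tin: Round wax tin, black, 54 mm in diameter and 45 mm high, about 0.13 kg. Origin at the centre of its underside, z up. At the start it stands at the back of one of the rack's lanes, close behind a bottle (its centre 62 mm behind the bottle's), on a black disc like the tan one.
- rack: Fixed plywood rack 150 mm deep (x), 194 wide (y); origin at underside centre, x axis from open front to backboard (away from robot). Floor 6 mm thick; two lanes along x, 88 mm wide, centred at y = +47 and -47 mm; heights over bench: walls and divider 20, front lip 12, backboard 55 (inner face x = +69). Bottles at x = -32, tins at x = +30: grip tins across the lane, the backboard is close behind.
- tan_spot: Thin tan orange-brown disc, 68 mm in diameter and 2 mm thick, fixed on the rack's floor at the back of the lane that has no tin: the place of the tan tin. Origin at the centre of its underside; its upper face is 2 mm above that, 8 mm above the bench. Lies behind a bottle at the start.
- coaster: Round pale cork coaster, 84 mm in diameter and 5 mm thick, fixed on a 150 x 150 mm white marble slab 20 mm thick. Origin at the centre of its underside; its upper face is 5 mm above that, 25 mm above the bench. The tan tin stands on it at the start.
- tray: White enamel tray with a blue rim, fixed, 190 mm (x) by 130 mm (y), floor 4 mm thick, rim up to 17 mm high, inside 180 x 120 mm. Origin at the centre of its underside on the bench. It is empty at the start; both bottles have room side by side along its x axis. It stands on one side of the rack, the slab with the coaster on the other.
- rivet_jar: Bystander: loose clear jar of brass rivets with a red lid, 62 mm in diameter, 71 mm high, origin at the centre of its underside. Leave it where it is.
- punch_block: Bystander: loose wooden block 55 x 100 x 40 mm with four steel punches standing in it, 85 mm high in all, origin at the centre of its underside. Leave it where it is.
Things that resemble listed ones, but are neither listed nor needed, are in the scene too. Of the things that look like the blue_bottle, the smaller one is meant. There is more than one size of the black_tin; the job needs the larger.

How it is judged:
On the way, in this order (a step that is already met when the one before it is completed fails the run):
1. both bottles stand upright on the tray, let go (x of blue_bottle in the frame of tray between -0.075 and 0.075 m and y of blue_bottle in the frame of tray between -0.045 and 0.045 m and z of blue_bottle in the frame of tray between 0 and 0.01 m and angle between each of blue_bottle, amber_bottle's own z axis and vertical below 0.1 rad and contact force between the fingers and blue_bottle below 0.2 N and linear speed of each of blue_bottle, amber_bottle below 0.02 m/s and x of amber_bottle in the frame of tray between -0.075 and 0.075 m and y of amber_bottle in the frame of tray between -0.045 and 0.045 m and z of amber_bottle in the frame of tray between 0 and 0.01 m and contact force between the fingers and amber_bottle below 0.2 N), for 0.2 s.
2. with both bottles still on the tray, the tan tin stands on the tan disc and the black tin on the coaster, let go (all of step 1 and horizontal distance between tan_tin and tan_spot below 0.012 m and z of tan_tin in the frame of tan_spot between -0.001 and 0.006 m and horizontal distance between black_tin and coaster below 0.013 m and z of black_tin in the frame of coaster between 0.002 and 0.009 m and angle between each of tan_tin, black_tin's own z axis and vertical below 0.1 rad and contact force between the fingers and tan_tin below 0.2 N and linear speed of each of tan_tin, black_tin below 0.02 m/s and contact force between the fingers and black_tin below 0.2 N), for 0.2 s.
At the end, for the whole second after the job is handed in: The tan tin stands upright on the tan disc (centres within 12 mm), the black tin upright on the coaster (centres within 13 mm), each bottle upright within 15 mm of where it stood at the start; all let go and at rest (horizontal distance between tan_tin and tan_spot below 0.012 m and z of tan_tin in the frame of tan_spot between -0.001 and 0.006 m and horizontal distance between black_tin and coaster below 0.013 m and z of black_tin in the frame of coaster between 0.002 and 0.009 m and angle between each of tan_tin, black_tin, blue_bottle, amber_bottle's own z axis and vertical below 0.1 rad and contact force between the fingers and tan_tin below 0.2 N and linear speed of each of tan_tin, black_tin, blue_bottle, amber_bottle below 0.02 m/s and contact force between the fingers and black_tin below 0.2 N and distance of each of blue_bottle, amber_bottle from where it was at the start of the episode below 0.015 m and contact force between the fingers and blue_bottle below 0.2 N and contact force between the fingers and amber_bottle below 0.2 N); the robot touches nothing.
It fails at once if a bottle or a tin is tipped over (tilted by more than 0.6 rad) (angle between any of blue_bottle, amber_bottle, tan_tin, black_tin's own z axis and vertical above 0.6 rad).
It fails at once if a glass bottle is dropped or slammed down (more than 60 N against the tray or the rack) (contact force between any of blue_bottle, amber_bottle and tray above 60 N or contact force between any of blue_bottle, amber_bottle and rack above 60 N).
It fails at once if the rivet jar or the punch block is disturbed (moved more than 20 mm) (distance of any of rivet_jar, punch_block from where it was at the start of the episode above 0.02 m).
It also fails if it takes over 122 s, if anything falls off the work surface, if the arm or the gripper's body presses on something with over 40 N, if the wrist force passes 120 N, or if a joint passes its speed limit or range.

## Working session

There is one attempt and no reset: what is moved stays moved. The work goes in short steps, Python scripts to look and compute and a tool call to move; the robot and the scene stay as the last step left them, time stands still between calls to the robot, and variables do not carry over. Pictures are saved under pics/ and viewed, and the job is handed in when it is done.

Besides the shell and the picture viewer there is one more tool, called as a command line: name --argument value ..., lists and objects as JSON in quotes. arm_command: Moves the arm, as the interface text tells. Its arguments: {"type":"object","properties":{"rows":{"type":"array","items":{"type":"object","properties":{"linear":{"type":"array","items":{"type":"number"}},"twist":{"type":"number"},"jaw":{"type":"number"}}}},"squeeze":{"type":"number"}},"required":["rows"]}

```bash
mkdir -p pics; ls; python3 - <<'E'
from cell import arm, vision
import cv2,numpy as np
print(arm.get_obs())
for n in("side","top"):
    c=vision.camera(n)
    cv2.imwrite(f"pics/{n}0.png",c["pixels"][:,:,::-1])
    print({k:v for k,v in c.items() if k!="pixels"})
    np.savez(f"{n}0.npz",**c)
E
```

```text
pics
{'time_s': 0.0, 'q': array([ 1.22999700e+00,  5.33471190e-02,  1.61429715e+00,  1.66663724e-05,
        1.47600620e+00, -1.19032219e-01]), 'qvel': array([ 0.00114249, -0.00060661, -0.00156087,  0.00033252,  0.00246606,
       -0.0012388 ]), 'joint_torque': array([-1.41753120e-03, -3.93665850e+01, -3.70178461e+01, -3.49766096e-04,
        7.07642699e-03,  1.63692300e-07]), 'position': array([0.13739723, 0.60943224, 0.40346682]), 'ee_rot': array([-1.57283761e+00,  2.60838908e-04, -2.21768971e-01]), 'force': array([-1.01162995, -0.86946048, -0.0641072 ]), 'ft_torque': array([-0.02802509, -0.00965246,  0.01804216]), 'opening': 0.08547684569760682}
{'vertical_fov': 47.71403375724976, 'cx': 255.41386368460005, 'cy': 187.04211889576612, 'dist': array([-0.11968464,  0.        ,  0.        ,  0.        ,  0.        ]), 'world_from_camera': array([[ 0.78651827,  0.46668766, -0.40446464,  0.20533951],
       [-0.61724436,  0.57288361, -0.53927151, -0.5387015 ],
       [-0.0199602 ,  0.67380042,  0.73864375,  0.78572147],
       [ 0.        ,  0.        ,  0.        ,  1.        ]])}
{'vertical_fov': 57.063674962418865, 'cx': 257.3334135548457, 'cy': 185.6826262353863, 'dist': array([0.01013553, 0.        , 0.        , 0.        , 0.        ]), 'world_from_camera': array([[-0.02449971,  0.98472357, -0.17239272,  0.45255743],
       [-0.99959996, -0.02656786, -0.00969927,  0.01476722],
       [-0.01413121,  0.17208612,  0.98498055,  0.90272897],
       [ 0.        ,  0.        ,  0.        ,  1.        ]])}
```

View pics/side0.png

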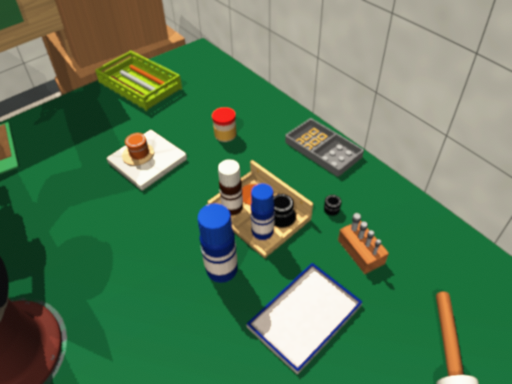

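View pics/top0.png

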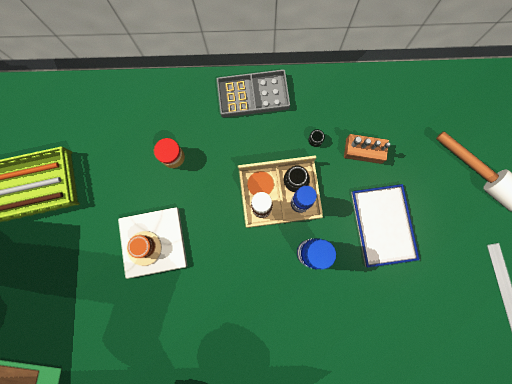

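The top view shows the rack around (282,192), with the amber bottle's white cap at (262,204) and the blue cap at (304,199). The black tin is at (296,178) and the tan disc at (260,184). The tan tin is on the slab at (140,246), and the tray is at (385,225). A larger decoy blue bottle stands in front at (318,254), and a small black tin at (317,138). Next I'll enlarge the crops to measure.

```bash
cat > h.py <<'E'
import numpy as np,cv2
def load(n,i=0): return dict(np.load(f"{n}{i}.npz"))
def K(c):
    h=c["pixels"].shape[0]; f=h/2/np.tan(np.radians(float(c["vertical_fov"]))/2)
    return np.array([[f,0,float(c["cx"])],[0,f,float(c["cy"])],[0,0,1]])
def ray(c,uv):
    p=cv2.undistortPoints(np.array([[uv]],float),K(c),c["dist"])[0,0]
    T=c["world_from_camera"]; return T[:3,3],T[:3,:3]@np.array([p[0],-p[1],-1.])
def at(c,uv,z):
    o,d=ray(c,uv); return o+d*(z-o[2])/d[2]
def proj(c,P):
    P=np.atleast_2d(np.array(P,float)); T=c["world_from_camera"]
    q=(P-T[:3,3])@T[:3,:3]; q=q*[1,-1,-1]
    return cv2.projectPoints(q,np.zeros(3),np.zeros(3),K(c),c["dist"])[0][:,0]
def crop(c,x0,y0,x1,y1,s,fn,grid=10):
    im=np.ascontiguousarray(cv2.resize(c["pixels"][y0:y1,x0:x1,::-1],None,fx=s,fy=s,interpolation=cv2.INTER_CUBIC))
    for x in range((x0//grid+1)*grid,x1,grid):
        cv2.putText(im,str(x),(int((x-x0+.5)*s)-10,10),0,.35,(255,255,255),1); cv2.line(im,(int((x-x0+.5)*s),12),(int((x-x0+.5)*s),18),(255,255,255),1)
    for y in range((y0//grid+1)*grid,y1,grid):
        cv2.putText(im,str(y),(0,int((y-y0+.5)*s)+4),0,.35,(255,255,255),1); cv2.line(im,(24,int((y-y0+.5)*s)),(30,int((y-y0+.5)*s)),(255,255,255),1)
    cv2.imwrite(fn,im)
E
python3 - <<'E'
from h import *
c=load("top"); crop(c,230,145,430,275,4,"pics/t1.png"); crop(c,110,195,200,285,6,"pics/t2.png")
c=load("side"); crop(c,190,140,370,280,4,"pics/s1.png"); 
E
```

```text
(no output)
```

View pics/t1.png

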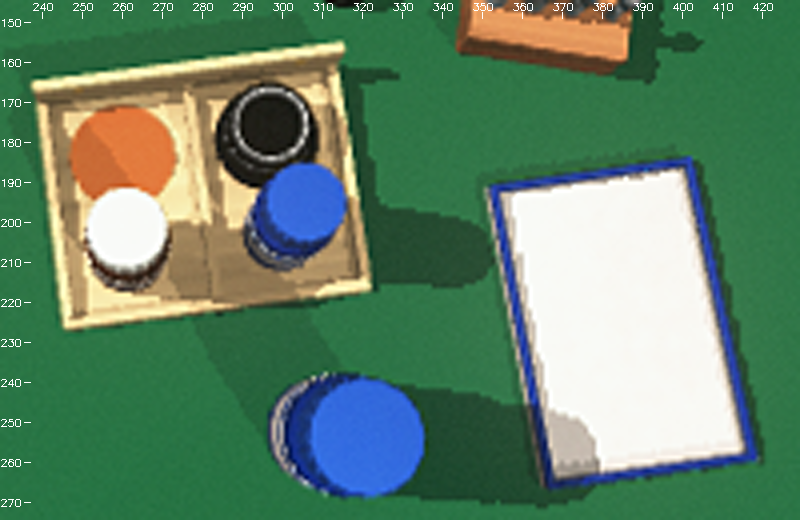

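View pics/t2.png

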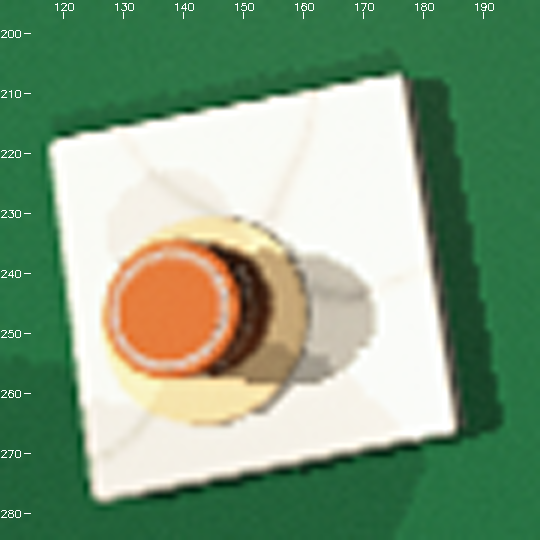

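View pics/s1.png

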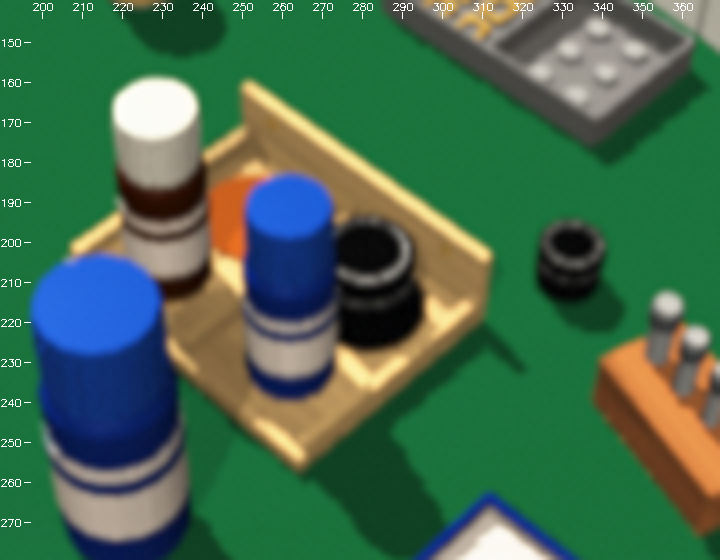

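```bash
cat > m.py <<'E'
from h import *
c=load("top"); s=load("side")
f=lambda p:np.round(p,4)
# all label minus ~0
print("amber",at(c,(261,201.5),.141),at(s,(227.5,168),.141))
print("blue",at(c,(305.5,195),.141),at(s,(261.5,192),.141))
print("black",at(c,(296.7,175),.053),at(s,(281.5,203),.053))
print("tan",at(c,(137.5,246.3),.070))
print("coaster",at(c,(143.5,248),.025))
print("tanspot",at(c,(259.5,183),.008))
sl=[at(c,p,.02) for p in [(117.5,218.5),(176.5,207),(185,266),(125,277.5)]]; sl=np.array(sl); print("slab",sl.mean(0),np.linalg.norm(np.roll(sl,-1,0)-sl,axis=1))
t=np.array([at(c,p,.017) for p in [(351.5,191.5),(401.5,183.5),(418,258),(366,266)]]); print("tray",t.mean(0),np.linalg.norm(np.roll(t,-1,0)-t,axis=1), t)
e=(t[0]+t[1]-t[2]-t[3]);print("yaw",np.arctan2(e[1],e[0]))
r=np.array([at(c,p,z) for p,z in [((237.5,165.5),.055),((315,155),.055),((322,216.5),.006),((246,226.5),.006)]]); print("rack",r.mean(0),np.linalg.norm(np.roll(r,-1,0)-r,axis=1), r)
e=(r[0]+r[1]-r[2]-r[3]);print("yaw",np.arctan2(e[1],e[0])); e=r[0]-r[1];print(np.arctan2(-e[0],e[1]))
print("jar",at(c,(167,151),.071),"punch",at(c,(368,155),.04), "big",at(c,(317,253),.2),at(c,(310,253),.12))
E
python3 m.py
```

```text
amber [0.55078877 0.01515936 0.141     ] [0.54632835 0.0116021  0.141     ]
blue [ 0.56248314 -0.08196891  0.141     ] [ 0.55952273 -0.08615039  0.141     ]
black [ 0.62525251 -0.07399965  0.053     ] [ 0.62179356 -0.07768239  0.053     ]
tan [0.46238503 0.30585702 0.07      ]
coaster [0.45841999 0.30667448 0.025     ]
tanspot [0.61601499 0.01782761 0.008     ]
slab [0.47310853 0.29015463 0.02      ] [0.14981442 0.14738891 0.14789808 0.14628612]
tray [ 0.50242222 -0.28879231  0.017     ] [0.12834188 0.18652498 0.1284103  0.18560906] [[ 0.58623725 -0.21409314  0.017     ]
 [ 0.60334489 -0.34128971  0.017     ]
 [ 0.41815716 -0.36358488  0.017     ]
 [ 0.40194958 -0.23620153  0.017     ]]
yaw 0.11960635026277537
rack [ 0.58953068 -0.03341227  0.0305    ] [0.19294294 0.15685536 0.19400412 0.15589176] [[ 0.65270373  0.07072494  0.055     ]
 [ 0.67393484 -0.12104632  0.055     ]
 [ 0.52591218 -0.13813129  0.006     ]
 [ 0.50557198  0.0548036   0.006     ]]
yaw 0.1113645976564936
0.11026155517206863
jar [0.68995615 0.24121197 0.071     ] punch [ 0.67405618 -0.25571492  0.04      ] big [ 0.43924369 -0.09132654  0.2       ] [ 0.4380871  -0.08824715  0.12      ]
```

```bash
cat >> m.py <<'E'
print("---side")
a=at(s,(250.75,159.5),.055);b=at(s,(312.5,202.5),.055);d=at(s,(265,257.5),.0)
print(a,b,d,np.linalg.norm(a-b),np.linalg.norm((b-d)[:2]))
e=a-b;print(np.arctan2(-e[0],e[1]))
def rackpts(x,y,yaw):
    R=np.array([[np.cos(yaw),-np.sin(yaw)],[np.sin(yaw),np.cos(yaw)]])
    L=[(75,97,55),(75,-97,55),(-75,-97,0),(-75,97,0),(69,97,55),(69,-97,55),(-75,-97,12),(-75,97,12),(75,-97,0)]
    return np.array([np.r_[R@np.array(p[:2])/1e3+[x,y],p[2]/1e3] for p in L])
P=rackpts(.588,-.033,.111)
print(np.round(proj(c,P),1)); print(np.round(proj(s,P),1))
from scipy.optimize import least_squares
import sys
ot=[((237.5,165.5),0),((315,155),1),((322,216.5),2),((246,226.5),3)]
os_=[((250.75,159.5),0),((312.5,202.5),1),((265,257.5),2)]
for nm,cam,o in [("top",c,ot),("side",s,os_)]:
    r=least_squares(lambda q:(proj(cam,rackpts(*q))[[i for _,i in o]]-[p for p,_ in o]).ravel(),[.588,-.033,.111]); print(nm,r.x,np.round(r.fun,1))
E
python3 m.py | sed -n '/---/,$p'
```

```text
---side
[0.65242183 0.07290913 0.055     ] [ 0.67458346 -0.1209922   0.055     ] [ 0.525541   -0.13850066  0.        ] 0.19516368305530166 0.1500673211726991
0.11379951090689851
[[237.1 165.9]
 [315.  155.3]
 [321.5 217.4]
 [246.  227.8]
 [237.4 168.2]
 [315.4 157.6]
 [322.3 217. ]
 [245.8 227.5]
 [312.  160.6]]
[[250.8 159.9]
 [312.1 202.8]
 [264.3 257.6]
 [205.8 208.5]
 [249.1 161.1]
 [310.3 204.3]
 [264.3 254.5]
 [205.2 205.2]
 [310.2 218.3]]
top [ 0.58974028 -0.03359673  0.11006661] [-0.1 -0.4  0.3 -0.4 -0.3  0.2  0.2  0.5]
side [ 0.5888408  -0.03313338  0.11715334] [ 0.1  0.3 -0.1 -0.1 -0.  -0.1]
```

```bash
cat > m2.py <<'E'
from h import *
c=load("top"); s=load("side")
def tri(u,v):
    o1,d1=ray(c,u);o2,d2=ray(s,v)
    A=np.c_[d1,-d2]; t=np.linalg.lstsq(A,o2-o1,rcond=None)[0]
    p,q=o1+t[0]*d1,o2+t[1]*d2; return np.round((p+q)/2,4),np.linalg.norm(p-q)
print("decoy",tri((321.3,253.5),(213.5,215)))
print("blue",tri((305.5,195),(261.5,192)))
print("amber",tri((261,201.5),(227.5,168)))
from cell import arm
print(arm.grip_depth, [n for n in dir(arm) if n[0]!='_'])
crop(s,95,120,205,200,6,"pics/s2.png")
E
python3 m2.py
```

```text
decoy (array([ 0.4373, -0.1027,  0.1802]), np.float64(0.0008836498191049636))
blue (array([ 0.5629, -0.0825,  0.1356]), np.float64(0.0008102454099864868))
amber (array([0.5503, 0.0157, 0.1357]), np.float64(0.0025115476192053084))
0.1547 ['Unreachable', 'get_obs', 'grip_depth']
```

View pics/s2.png

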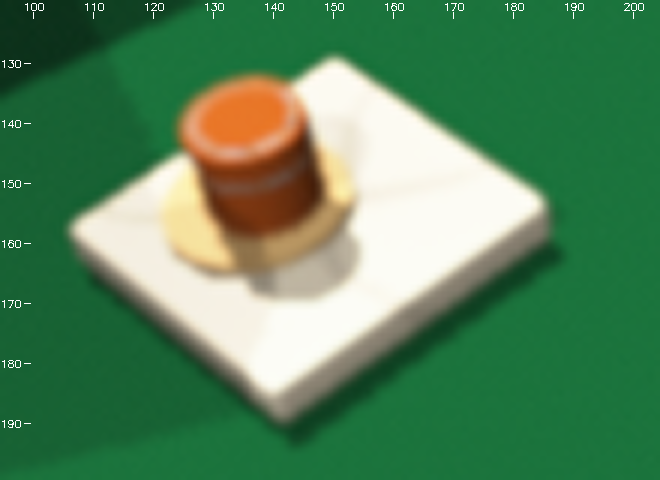

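```bash
python3 - <<'E'
from h import *
c=load("top"); s=load("side")
print("tan",at(s,(135.3,139.3),.07),"slab",[at(s,p,.02) for p in [(150,129),(185.5,155),(140,186.5),(106.5,157.5)]])
print(np.mean([at(s,p,.02) for p in [(150,129),(185.5,155),(140,186.5),(106.5,157.5)]],axis=0))
th=np.linspace(0,2*np.pi,100)
for nm,cam,P,box,k in [("top",c,(.459,.305),(110,195,200,285),6),("side",s,(.457,.305),(95,120,205,200),6)]:
    x0,y0,x1,y1=box
    crop(cam,x0,y0,x1,y1,k,f"pics/o_{nm}.png"); im=cv2.imread(f"pics/o_{nm}.png")
    for ctr,r,z,col in [(P,.042,.025,(255,0,0)),((.461,.306),.027,.07,(0,255,0)),((.461,.306),.027,.025,(0,255,255))]:
        q=proj(cam,np.c_[ctr[0]+r*np.cos(th),ctr[1]+r*np.sin(th),0*th+z]); q=(q-[x0,y0]+.5)*k
        cv2.polylines(im,[np.int32(q)],True,col,1)
    cv2.imwrite(f"pics/o_{nm}.png",im)
a=cv2.imread("pics/o_top.png");b=cv2.imread("pics/o_side.png")
b=cv2.resize(b,None,fx=.5,fy=.5) if 0 else b
E
```

```text
tan [0.46237505 0.30474034 0.07      ] slab [array([0.53252522, 0.37598334, 0.02      ]), array([0.55374077, 0.22254059, 0.02      ]), array([0.40831209, 0.19885739, 0.02      ]), array([0.38728583, 0.34846789, 0.02      ])]
[0.47046598 0.2864623  0.02      ]
```

View pics/o_top.png

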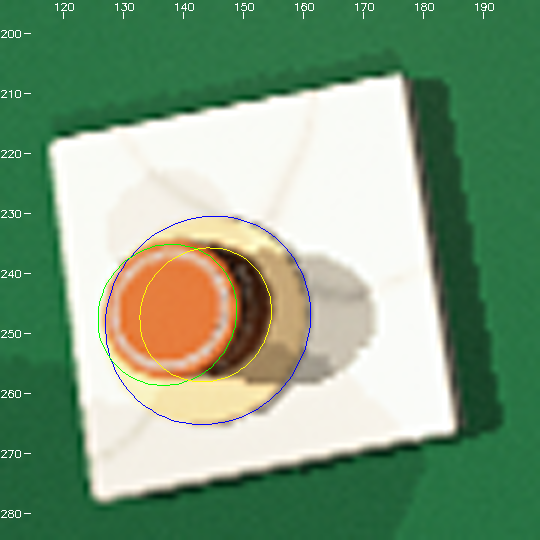

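View pics/o_side.png

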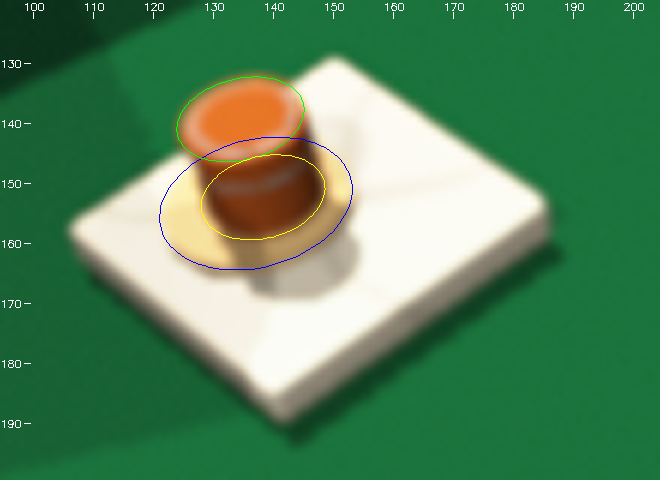

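```bash
cat > nav.py <<'E'
import sys,numpy as np
from cell import arm
from scipy.spatial.transform import Rotation as Ro
def go(x,y,z,yaw=None):
    o=arm.get_obs(); R=Ro.from_euler("xyz",o["ee_rot"])
    d=np.array([x,y,z])-o["position"]; l=R.inv().apply(d)
    tw=0 if yaw is None else -np.degrees(yaw-o["ee_rot"][2])
    print("lin",np.round(l,4),"twist",round(tw,2),"| pos",np.round(o["position"],4),"rot",np.round(o["ee_rot"],4),"F",np.round(o["force"],1),"open",round(o["opening"],4),"t",round(o["time_s"],2))
if __name__=="__main__":
    a=[float(v) for v in sys.argv[1:]]; go(*a)
E
python3 nav.py .562 -.083 .38 .112
```

```text
lin [ 0.5665  0.0245 -0.582 ] twist -19.13 | pos [0.1374 0.6095 0.4036] rot [-1.5726e+00  2.0000e-04 -2.2180e-01] F [-0.8  0.3 -0.4] open 0.0853 t 0.1
```

arm_command --rows '[{"linear": [0.5665,0.0245,-0.582],"twist": -19.1,"jaw": 1},{"linear": [0.5665,0.0245,-0.582],"twist": -19.1,"jaw": 1},{"linear": [0.5665,0.0245,-0.582],"twist": -19.1,"jaw": 1},{"linear": [0.5665,0.0245,-0.582],"twist": -19.1,"jaw": 1},{"linear": [0.5665,0.0245,-0.582],"twist": -19.1,"jaw": 1},{"linear": [0.5665,0.0245,-0.582],"twist": -19.1,"jaw": 1},{"linear": [0.5665,0.0245,-0.582],"twist": -19.1,"jaw": 1},{"linear": [0.5665,0.0245,-0.582],"twist": -19.1,"jaw": 1},{"linear": [0.5665,0.0245,-0.582],"twist": -19.1,"jaw": 1},{"linear": [0.5665,0.0245,-0.582],"twist": -19.1,"jaw": 1},{"linear": [0.5665,0.0245,-0.582],"twist": -19.1,"jaw": 1},{"linear": [0.5665,0.0245,-0.582],"twist": -19.1,"jaw": 1}]'

```text
time_s: 1.1
position: [0.3989, 0.1819, 0.3893]
ee_rot: [-1.571, -0.0, 0.112]
force: [1.2, 0.2, -0.6]
opening: 0.0853
```

```bash
python3 nav.py .562 -.083 .38 .112
```

```text
lin [ 0.1326  0.0093 -0.2815] twist -0.02 | pos [0.3989 0.1819 0.3893] rot [-1.5707e+00 -2.0000e-04  1.1170e-01] F [ 1.2  0.2 -0.6] open 0.0853 t 1.1
```

arm_command --rows '[{"linear": [0.12,0.009,-0.265],"twist": 0,"jaw": 1},{"linear": [0.12,0.009,-0.265],"twist": 0,"jaw": 1},{"linear": [0.12,0.009,-0.265],"twist": 0,"jaw": 1},{"linear": [0.12,0.009,-0.265],"twist": 0,"jaw": 1},{"linear": [0.12,0.009,-0.265],"twist": 0,"jaw": 1},{"linear": [0.12,0.009,-0.265],"twist": 0,"jaw": 1},{"linear": [0.12,0.009,-0.265],"twist": 0,"jaw": 1},{"linear": [0.12,0.009,-0.265],"twist": 0,"jaw": 1},{"linear": [0.12,0.009,-0.265],"twist": 0,"jaw": 1},{"linear": [0.12,0.009,-0.265],"twist": 0,"jaw": 1},{"linear": [0.12,0.009,-0.265],"twist": 0,"jaw": 1},{"linear": [0.12,0.009,-0.265],"twist": 0,"jaw": 1}]'

```text
time_s: 2.1
position: [0.5469, -0.0649, 0.3807]
ee_rot: [-1.571, -0.0, 0.113]
force: [-0.3, 0.4, -0.1]
opening: 0.0854
```

```bash
python3 nav.py .562 -.083 .274 .112
```

```text
lin [ 0.013   0.1067 -0.0197] twist 0.07 | pos [ 0.5469 -0.0649  0.3807] rot [-1.5707e+00 -1.0000e-04  1.1320e-01] F [-0.3  0.4 -0.1] open 0.0854 t 2.1
```

arm_command --rows '[{"linear": [0.013,0.0,-0.0197],"twist": 0,"jaw": 1},{"linear": [0.013,0.035,-0.0197],"twist": 0,"jaw": 1},{"linear": [0.013,0.075,-0.0197],"twist": 0,"jaw": 1},{"linear": [0.013,0.105,-0.0197],"twist": 0,"jaw": 1},{"linear": [0.013,0.11,-0.0197],"twist": 0,"jaw": 1},{"linear": [0.013,0.11,-0.0197],"twist": 0,"jaw": 1}]'

```text
time_s: 2.6
position: [0.5612, -0.083, 0.2682]
ee_rot: [-1.569, 0.005, 0.113]
force: [-0.6, 0.0, 0.7]
opening: 0.0854
```

```bash
python3 - <<'E'
from cell import vision,arm
from h import *
s=vision.camera("side");t=vision.camera("top");np.savez("side1.npz",**s);np.savez("top1.npz",**t)
crop(s,180,100,340,270,3,"pics/s3.png");crop(t,210,130,410,270,3,"pics/t3.png")
a=cv2.imread("pics/s3.png");b=cv2.imread("pics/t3.png");H=max(a.shape[0],b.shape[0])
E
```

```text
(no output)
```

View pics/s3.png

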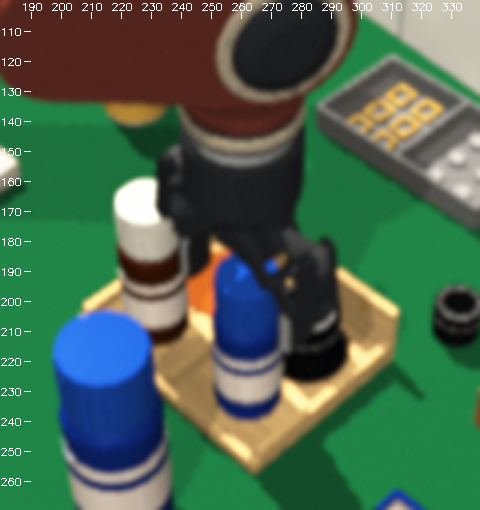

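The fingers straddle the blue cap at about (262,190), so I'll close.

arm_command --rows '[{"linear": [0,0,0],"twist": 0,"jaw": -1},{"linear": [0,0,0],"twist": 0,"jaw": -1},{"linear": [0,0,0],"twist": 0,"jaw": -1},{"linear": [0,0,0],"twist": 0,"jaw": -1},{"linear": [0,0,0],"twist": 0,"jaw": -1},{"linear": [0,0,0],"twist": 0,"jaw": -1},{"linear": [0,0,0],"twist": 0,"jaw": -1},{"linear": [0,0,0],"twist": 0,"jaw": -1}]' --squeeze 50

```text
time_s: 3.37
position: [0.5632, -0.0843, 0.2727]
ee_rot: [-1.571, -0.003, 0.111]
force: [-1.3, 1.3, 7.1]
opening: 0.0429
```

```bash
python3 nav.py .5469 -.2835 .37
```

```text
lin [-0.0381 -0.0973 -0.1962] twist 0 | pos [ 0.5632 -0.0843  0.2727] rot [-1.5715 -0.0028  0.1115] F [-1.3  1.3  7.1] open 0.0429 t 3.37
```

arm_command --rows '[{"linear": [0,-0.01,0],"twist": 0,"jaw": -1},{"linear": [0,-0.035,0],"twist": 0,"jaw": -1},{"linear": [0,-0.065,0],"twist": 0,"jaw": -1},{"linear": [0,-0.08,0],"twist": 0,"jaw": -1},{"linear": [-0.008,-0.08,-0.035],"twist": 0,"jaw": -1},{"linear": [-0.016,-0.08,-0.07],"twist": 0,"jaw": -1},{"linear": [-0.024,-0.08,-0.105],"twist": 0,"jaw": -1},{"linear": [-0.032,-0.08,-0.14],"twist": 0,"jaw": -1},{"linear": [-0.038,-0.08,-0.175],"twist": 0,"jaw": -1},{"linear": [-0.041,-0.08,-0.196],"twist": 0,"jaw": -1},{"linear": [-0.041,-0.08,-0.196],"twist": 0,"jaw": -1},{"linear": [-0.041,-0.08,-0.196],"twist": 0,"jaw": -1}]'

```text
time_s: 4.37
position: [0.543, -0.2846, 0.3501]
ee_rot: [-1.569, 0.001, 0.109]
force: [0.2, 0.1, -1.7]
opening: 0.0431
```

```bash
python3 - <<'E'
from cell import vision,arm
from h import *
import nav; nav.go(.544,-.284,.2685)
s=vision.camera("side");np.savez("side2.npz",**s)
crop(s,190,120,400,350,2,"pics/s4.png")
E
```

```text
lin [0.0012 0.0816 0.0004] twist 0 | pos [ 0.543  -0.2846  0.3501] rot [-1.5695e+00  1.1000e-03  1.0920e-01] F [ 0.2  0.1 -1.7] open 0.0431 t 4.37
```

View pics/s4.png

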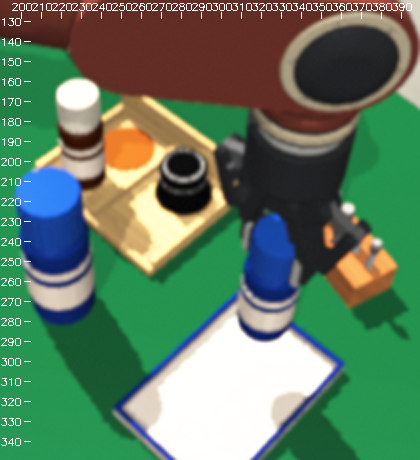

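arm_command --rows '[{"linear": [0,0.015,0],"twist": 0,"jaw": -1},{"linear": [0,0.035,0],"twist": 0,"jaw": -1},{"linear": [0,0.053,0],"twist": 0,"jaw": -1},{"linear": [0,0.066,0],"twist": 0,"jaw": -1},{"linear": [0,0.073,0],"twist": 0,"jaw": -1},{"linear": [0,0.076,0],"twist": 0,"jaw": -1},{"linear": [0,0.078,0],"twist": 0,"jaw": -1},{"linear": [0,0.079,0],"twist": 0,"jaw": -1},{"linear": [0,0.08,0],"twist": 0,"jaw": -1},{"linear": [0,0.081,0],"twist": 0,"jaw": -1},{"linear": [0,0.081,0],"twist": 0,"jaw": -1}]'

```text
time_s: 5.33
position: [0.5439, -0.2838, 0.2708]
ee_rot: [-1.572, -0.001, 0.112]
force: [0.9, 0.6, 0.2]
opening: 0.0431
```

```bash
python3 nav.py .544 -.284 .2685
```

```text
lin [ 0.0001  0.0023 -0.0002] twist 0 | pos [ 0.5439 -0.2838  0.2708] rot [-1.572e+00 -1.400e-03  1.115e-01] F [0.9 0.6 0.2] open 0.0431 t 5.33
```

Lower slowly until contact.

arm_command --rows '[{"linear": [0,0.0007,0],"twist": 0,"jaw": -1},{"linear": [0,0.0014,0],"twist": 0,"jaw": -1},{"linear": [0,0.002,0],"twist": 0,"jaw": -1},{"linear": [0,0.002,0],"twist": 0,"jaw": -1}]'

```text
time_s: 5.67
position: [0.5443, -0.2839, 0.2708]
ee_rot: [-1.572, -0.002, 0.112]
force: [-1.0, 2.5, 9.3]
opening: 0.0434
```

arm_command --rows '[{"linear": [0,0.001,0],"twist": 0,"jaw": 0.0},{"linear": [0,0.001,0],"twist": 0,"jaw": 0.3},{"linear": [0,0.001,0],"twist": 0,"jaw": 1},{"linear": [0,0.001,0],"twist": 0,"jaw": 1},{"linear": [0,0.001,0],"twist": 0,"jaw": 1},{"linear": [0,0.001,0],"twist": 0,"jaw": 1},{"linear": [0,-0.02,0],"twist": 0,"jaw": 1},{"linear": [0,-0.05,0],"twist": 0,"jaw": 1},{"linear": [0,-0.085,0],"twist": 0,"jaw": 1},{"linear": [0,-0.085,0],"twist": 0,"jaw": 1}]'

```text
time_s: 6.5
position: [0.5451, -0.2846, 0.3611]
ee_rot: [-1.579, -0.01, 0.112]
force: [1.0, 0.1, 2.3]
opening: 0.085
```

```bash
python3 nav.py .549 .013 .356 .112
```

```text
lin [0.0369 0.003  0.2954] twist -0.02 | pos [ 0.5451 -0.2846  0.3611] rot [-1.5794 -0.0098  0.1116] F [1.  0.1 2.3] open 0.085 t 6.5
```

arm_command --rows '[{"linear": [0.036,0.0,0.296],"twist": 0,"jaw": 1},{"linear": [0.036,0.0,0.296],"twist": 0,"jaw": 1},{"linear": [0.036,0.0,0.296],"twist": 0,"jaw": 1},{"linear": [0.036,0.0,0.296],"twist": 0,"jaw": 1},{"linear": [0.036,0.0,0.296],"twist": 0,"jaw": 1},{"linear": [0.036,0.0,0.296],"twist": 0,"jaw": 1},{"linear": [0.036,0.0,0.296],"twist": 0,"jaw": 1},{"linear": [0.036,0.0,0.296],"twist": 0,"jaw": 1},{"linear": [0.036,0.0,0.296],"twist": 0,"jaw": 1},{"linear": [0.036,0.0,0.296],"twist": 0,"jaw": 1}]'

```text
time_s: 7.33
position: [0.5464, 0.0146, 0.3525]
ee_rot: [-1.572, 0.0, 0.113]
force: [-0.3, -0.4, -0.3]
opening: 0.0855
```

```bash
python3 - <<'E'
from cell import vision,arm
from h import *
import nav; nav.go(.550,.0135,.270,.112)
s=vision.camera("side");np.savez("side3.npz",**s)
crop(s,190,120,400,350,2,"pics/s5.png")
nav.go(.550,.0135,.270,.112)
E
```

```text
lin [ 0.0035  0.0825 -0.0014] twist 0.03 | pos [0.5464 0.0146 0.3525] rot [-1.5715e+00  2.0000e-04  1.1260e-01] F [-0.3 -0.4 -0.3] open 0.0855 t 7.33
lin [ 0.0035  0.0825 -0.0006] twist -0.06 | pos [0.5465 0.0138 0.3525] rot [-1.5715e+00  2.0000e-04  1.1100e-01] F [-0.4 -0.4  0.2] open 0.0856 t 7.38
```

View pics/s5.png

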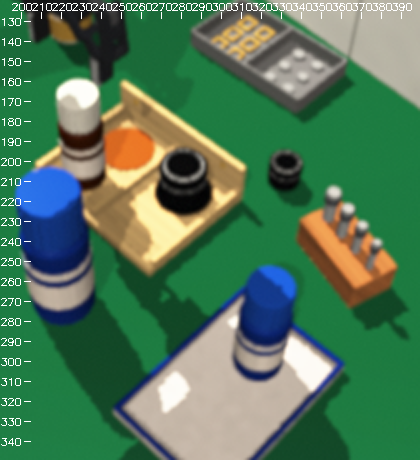

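The blue bottle stands upright on the tray near (262,320). Next I'll lower onto the amber bottle.

arm_command --rows '[{"linear": [0.0035,0.01,-0.0006],"twist": 0,"jaw": 1},{"linear": [0.0035,0.04,-0.0006],"twist": 0,"jaw": 1},{"linear": [0.0035,0.068,-0.0006],"twist": 0,"jaw": 1},{"linear": [0.0035,0.082,-0.0006],"twist": 0,"jaw": 1},{"linear": [0.0035,0.082,-0.0006],"twist": 0,"jaw": 1},{"linear": [0.0035,0.082,-0.0006],"twist": 0,"jaw": 0.4},{"linear": [0.0035,0.082,-0.0006],"twist": 0,"jaw": -1},{"linear": [0.0035,0.082,-0.0006],"twist": 0,"jaw": -1},{"linear": [0.0035,0.082,-0.0006],"twist": 0,"jaw": -1},{"linear": [0.0035,0.082,-0.0006],"twist": 0,"jaw": -1},{"linear": [0.0035,0.082,-0.0006],"twist": 0,"jaw": -1},{"linear": [0.0035,0.082,-0.0006],"twist": 0,"jaw": -1}]' --squeeze 50

```text
time_s: 8.38
position: [0.5507, 0.0143, 0.2727]
ee_rot: [-1.572, -0.004, 0.112]
force: [-0.8, -0.5, 5.2]
opening: 0.043
```

```bash
python3 nav.py .461 -.294 .2685 .112
```

```text
lin [-0.1236  0.0041 -0.2964] twist -0.01 | pos [0.5507 0.0143 0.2727] rot [-1.5719 -0.0037  0.1118] F [-0.8 -0.5  5.2] open 0.043 t 8.38
```

arm_command --rows '[{"linear": [0,-0.01,0],"twist": 0,"jaw": -1},{"linear": [0,-0.04,0],"twist": 0,"jaw": -1},{"linear": [0,-0.075,0],"twist": 0,"jaw": -1},{"linear": [0,-0.085,-0.015],"twist": 0,"jaw": -1},{"linear": [-0.01,-0.085,-0.05],"twist": 0,"jaw": -1},{"linear": [-0.02,-0.085,-0.085],"twist": 0,"jaw": -1},{"linear": [-0.03,-0.085,-0.12],"twist": 0,"jaw": -1},{"linear": [-0.042,-0.085,-0.155],"twist": 0,"jaw": -1},{"linear": [-0.055,-0.085,-0.19],"twist": 0,"jaw": -1},{"linear": [-0.074,-0.085,-0.22],"twist": 0,"jaw": -1},{"linear": [-0.094,-0.085,-0.25],"twist": 0,"jaw": -1},{"linear": [-0.11,-0.085,-0.28],"twist": 0,"jaw": -1}]'

```text
time_s: 9.38
position: [0.4702, -0.2772, 0.3549]
ee_rot: [-1.569, 0.002, 0.111]
force: [1.1, -0.6, -2.4]
opening: 0.0431
```

arm_command --rows '[{"linear": [-0.012,0,-0.016],"twist": 0,"jaw": -1},{"linear": [-0.012,0.002,-0.016],"twist": 0,"jaw": -1},{"linear": [-0.012,0.015,-0.016],"twist": 0,"jaw": -1},{"linear": [-0.012,0.035,-0.016],"twist": 0,"jaw": -1},{"linear": [-0.012,0.055,-0.016],"twist": 0,"jaw": -1},{"linear": [-0.012,0.07,-0.016],"twist": 0,"jaw": -1},{"linear": [-0.012,0.077,-0.016],"twist": 0,"jaw": -1},{"linear": [-0.012,0.081,-0.016],"twist": 0,"jaw": -1},{"linear": [-0.012,0.083,-0.016],"twist": 0,"jaw": -1},{"linear": [-0.012,0.083,-0.016],"twist": 0,"jaw": -1}]'

```text
time_s: 10.22
position: [0.4619, -0.293, 0.2727]
ee_rot: [-1.571, -0.0, 0.112]
force: [0.5, -0.5, -3.2]
opening: 0.0432
```

```bash
python3 nav.py .461 -.294 .2685 .112
```

```text
lin [-0.001   0.0042 -0.0009] twist 0.01 | pos [ 0.4619 -0.293   0.2727] rot [-1.5708e+00 -2.0000e-04  1.1230e-01] F [ 0.5 -0.5 -3.2] open 0.0432 t 10.22
```

arm_command --rows '[{"linear": [0,0.0008,0],"twist": 0,"jaw": -1},{"linear": [0,0.0016,0],"twist": 0,"jaw": -1},{"linear": [0,0.0024,0],"twist": 0,"jaw": -1},{"linear": [0,0.003,0],"twist": 0,"jaw": -1},{"linear": [0,0.003,0],"twist": 0,"jaw": -1}]'

```text
time_s: 10.63
position: [0.4619, -0.2936, 0.2708]
ee_rot: [-1.572, -0.001, 0.111]
force: [-0.0, 0.5, 2.5]
opening: 0.0429
```

arm_command --rows '[{"linear": [0,0.0005,0],"twist": 0,"jaw": -1},{"linear": [0,0.0005,0],"twist": 0,"jaw": 0.0},{"linear": [0,0.0005,0],"twist": 0,"jaw": 0.3},{"linear": [0,0.0005,0],"twist": 0,"jaw": 1},{"linear": [0,0.0005,0],"twist": 0,"jaw": 1},{"linear": [0,0.0005,0],"twist": 0,"jaw": 1},{"linear": [0,-0.02,0],"twist": 0,"jaw": 1},{"linear": [0,-0.05,0],"twist": 0,"jaw": 1},{"linear": [0,-0.085,0],"twist": 0,"jaw": 1},{"linear": [0,-0.085,0],"twist": 0,"jaw": 1}]'

```text
time_s: 11.47
position: [0.4631, -0.2945, 0.3627]
ee_rot: [-1.58, -0.009, 0.112]
force: [1.9, -0.2, 1.4]
opening: 0.0851
```

```bash
python3 - <<'E'
import nav;from cell import vision
from h import *
nav.go(.462,.3045,.30,.112)
t=vision.camera("top");np.savez("top2.npz",**t); cv2.imwrite("pics/t4.png",t["pixels"][:,:,::-1])
E
```

```text
lin [0.0651 0.0577 0.596 ] twist -0.02 | pos [ 0.4631 -0.2945  0.3627] rot [-1.5802 -0.0088  0.1117] F [ 1.9 -0.2  1.4] open 0.0851 t 11.47
```

View pics/t4.png

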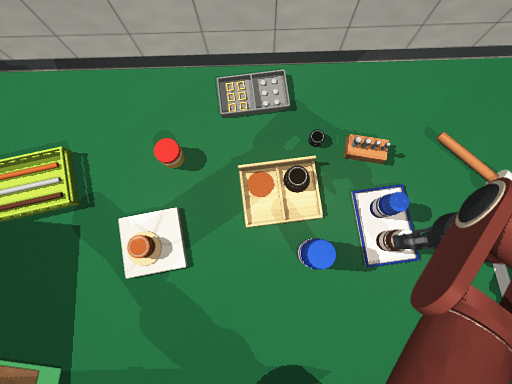

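Both bottles are upright on the tray. The tan disc is now fully visible at (261,185).

```bash
python3 - <<'E'
from h import *
c=load("top",2); crop(c,225,145,335,235,7,"pics/t5.png")
E
```

```text
(no output)
```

View pics/t5.png

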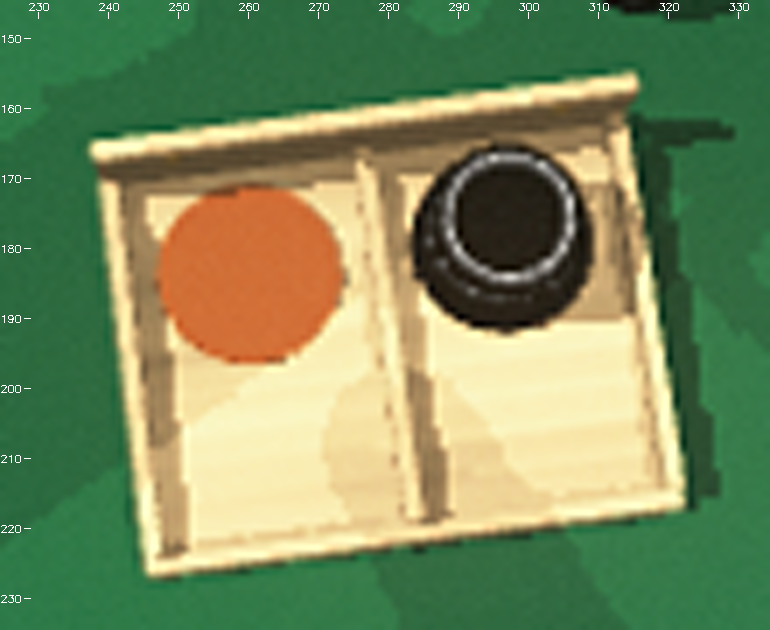

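arm_command --rows '[{"linear": [0.0,-0.03,0.0],"twist": 0,"jaw": 1},{"linear": [0.03,-0.04,0.04],"twist": 0,"jaw": 1},{"linear": [0.065,-0.04,0.596],"twist": 0,"jaw": 1},{"linear": [0.065,-0.04,0.596],"twist": 0,"jaw": 1},{"linear": [0.065,-0.04,0.596],"twist": 0,"jaw": 1},{"linear": [0.065,-0.04,0.596],"twist": 0,"jaw": 1},{"linear": [0.065,-0.04,0.596],"twist": 0,"jaw": 1},{"linear": [0.065,-0.04,0.596],"twist": 0,"jaw": 1},{"linear": [0.065,-0.04,0.596],"twist": 0,"jaw": 1},{"linear": [0.065,-0.04,0.596],"twist": 0,"jaw": 1},{"linear": [0.065,-0.04,0.596],"twist": 0,"jaw": 1},{"linear": [0.065,-0.04,0.596],"twist": 0,"jaw": 1}]'

```text
time_s: 12.52
position: [0.4649, 0.1602, 0.3929]
ee_rot: [-1.571, 0.001, 0.112]
force: [1.7, 0.1, 0.1]
opening: 0.0852
```

```bash
python3 nav.py .462 .3045 .30 .112
```

```text
lin [0.0133 0.0929 0.1438] twist -0.03 | pos [0.4649 0.1602 0.3929] rot [-1.571e+00  1.200e-03  1.115e-01] F [1.7 0.1 0.1] open 0.0852 t 12.52
```

arm_command --rows '[{"linear": [0.0133,0.02,0.144],"twist": 0,"jaw": 1},{"linear": [0.0133,0.06,0.144],"twist": 0,"jaw": 1},{"linear": [0.0133,0.08,0.144],"twist": 0,"jaw": 1},{"linear": [0.0133,0.09,0.144],"twist": 0,"jaw": 1},{"linear": [0.0133,0.1,0.144],"twist": 0,"jaw": 1},{"linear": [0.0133,0.1,0.144],"twist": 0,"jaw": 1}]'

```text
time_s: 13.02
position: [0.4604, 0.3036, 0.2873]
ee_rot: [-1.574, 0.011, 0.115]
force: [0.1, -0.8, -0.7]
opening: 0.0855
```

```bash
python3 - <<'E'
import nav;from cell import vision
from h import *
nav.go(.462,.3045,.216,.112)
s=vision.camera("side");np.savez("side4.npz",**s); crop(s,70,70,230,210,4,"pics/s6.png")
print(at(load("top",2),(260.3,183.7),.008), at(load("top",2),(297.2,175.4),.053), at(load("side",3),(254,195),.008))
E
```

```text
lin [0.0025 0.0712 0.001 ] twist 0.15 | pos [0.4604 0.3036 0.2873] rot [-1.5744  0.011   0.1146] F [ 0.1 -0.8 -0.7] open 0.0855 t 13.02
[0.61412801 0.01581563 0.008     ] [ 0.6242192  -0.07517892  0.053     ] [0.61272191 0.01101615 0.008     ]
```

View pics/s6.png

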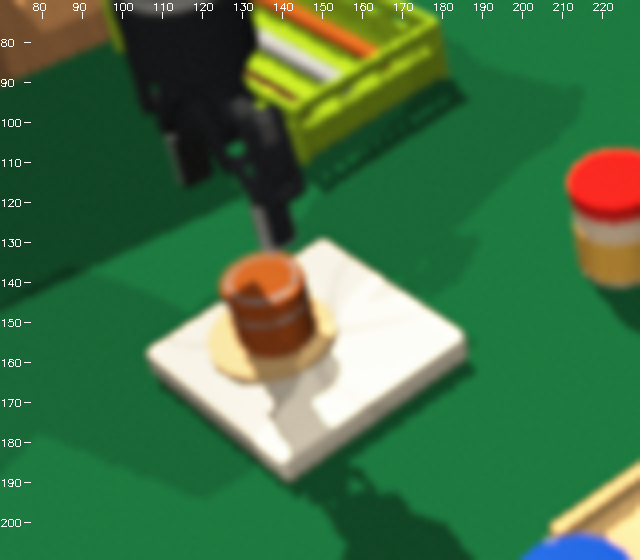

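arm_command --rows '[{"linear": [0.0005,0.02,0.001],"twist": 0,"jaw": 1},{"linear": [0.0005,0.045,0.001],"twist": 0,"jaw": 1},{"linear": [0.0005,0.063,0.001],"twist": 0,"jaw": 1},{"linear": [0.0005,0.071,0.001],"twist": 0,"jaw": 1},{"linear": [0.0005,0.071,0.001],"twist": 0,"jaw": 1},{"linear": [0.0005,0.071,0.001],"twist": 0,"jaw": 0.5},{"linear": [0.0005,0.071,0.001],"twist": 0,"jaw": 0},{"linear": [0.0005,0.071,0.001],"twist": 0,"jaw": -1},{"linear": [0.0005,0.071,0.001],"twist": 0,"jaw": -1},{"linear": [0.0005,0.071,0.001],"twist": 0,"jaw": -1},{"linear": [0.0005,0.071,0.001],"twist": 0,"jaw": -1}]' --squeeze 40

```text
time_s: 13.98
position: [0.4644, 0.3043, 0.2258]
ee_rot: [-1.57, -0.004, 0.112]
force: [-0.1, -0.5, 6.0]
opening: 0.0525
```

```bash
python3 nav.py .614 .0165 .199 .112
```

```text
lin [ 0.1165  0.0269 -0.3027] twist -0.02 | pos [0.4644 0.3043 0.2258] rot [-1.5698 -0.0042  0.1116] F [-0.1 -0.5  6. ] open 0.0525 t 13.98
```

arm_command --rows '[{"linear": [0,0,0],"twist": 0,"jaw": 0.6},{"linear": [0,0,0],"twist": 0,"jaw": 0.8},{"linear": [0,0,0],"twist": 0,"jaw": 1},{"linear": [0,0.003,0],"twist": 0,"jaw": 1},{"linear": [0,0.006,0],"twist": 0,"jaw": 1},{"linear": [0,0.006,0],"twist": 0,"jaw": 0.5},{"linear": [0,0.006,0],"twist": 0,"jaw": 0},{"linear": [0,0.006,0],"twist": 0,"jaw": -1},{"linear": [0,0.006,0],"twist": 0,"jaw": -1},{"linear": [0,0.006,0],"twist": 0,"jaw": -1},{"linear": [0,0.006,0],"twist": 0,"jaw": -1}]'

```text
time_s: 14.9
position: [0.4634, 0.3039, 0.2172]
ee_rot: [-1.571, -0.0, 0.112]
force: [0.9, 0.6, -0.2]
opening: 0.0524
```

```bash
python3 - <<'E'
import nav;from cell import vision
from h import *
nav.go(.614,.0165,.199,.112)
s=vision.camera("side");np.savez("side5.npz",**s); crop(s,70,70,230,210,4,"pics/s7.png")
E
```

```text
lin [ 0.1177  0.0182 -0.3023] twist -0.02 | pos [0.4634 0.3039 0.2172] rot [-1.5708e+00 -2.0000e-04  1.1160e-01] F [ 0.9  0.6 -0.2] open 0.0524 t 14.9
```

View pics/s7.png

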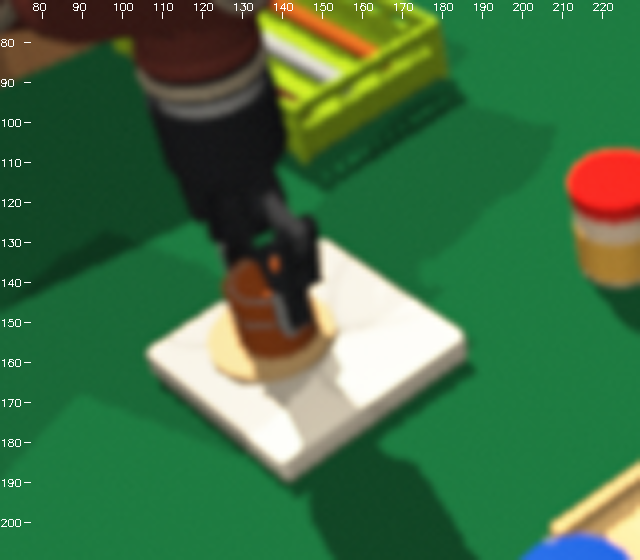

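arm_command --rows '[{"linear": [0,-0.02,0],"twist": 0,"jaw": -1},{"linear": [0,-0.055,0],"twist": 0,"jaw": -1},{"linear": [0.005,-0.08,-0.01],"twist": 0,"jaw": -1},{"linear": [0.018,-0.08,-0.045],"twist": 0,"jaw": -1},{"linear": [0.031,-0.08,-0.08],"twist": 0,"jaw": -1},{"linear": [0.045,-0.08,-0.115],"twist": 0,"jaw": -1},{"linear": [0.059,-0.08,-0.15],"twist": 0,"jaw": -1},{"linear": [0.073,-0.08,-0.185],"twist": 0,"jaw": -1},{"linear": [0.087,-0.08,-0.22],"twist": 0,"jaw": -1},{"linear": [0.1,-0.08,-0.255],"twist": 0,"jaw": -1},{"linear": [0.112,-0.08,-0.285],"twist": 0,"jaw": -1},{"linear": [0.1177,-0.08,-0.302],"twist": 0,"jaw": -1}]'

```text
time_s: 15.95
position: [0.615, 0.0136, 0.2969]
ee_rot: [-1.572, -0.0, 0.109]
force: [-0.3, -0.5, -0.7]
opening: 0.0529
```

```bash
python3 - <<'E'
import nav;from cell import vision
from h import *
s=vision.camera("side");np.savez("side6.npz",**s); crop(s,180,100,340,270,3,"pics/s8.png")
t=vision.camera("top");np.savez("top6.npz",**t); crop(t,220,130,340,240,4,"pics/t8.png")
nav.go(.614,.0165,.2,.112)
E
```

```text
lin [-0.0004  0.0968  0.0026] twist -0.25 | pos [0.6147 0.014  0.2968] rot [-1.5714e+00  3.0000e-04  1.0770e-01] F [-0.1  0.3 -1.2] open 0.0528 t 16.05
```

View pics/s8.png

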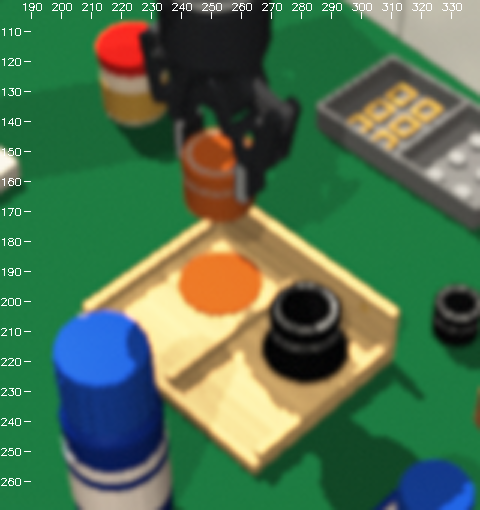

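View pics/t8.png

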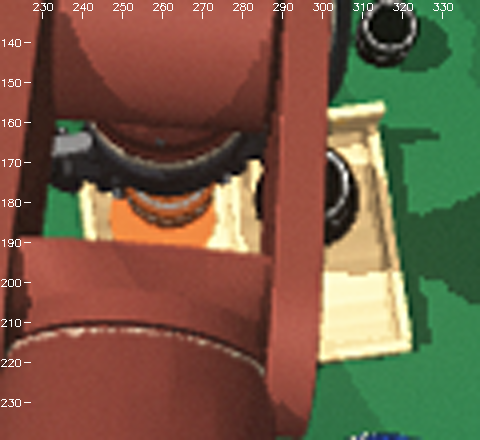

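arm_command --rows '[{"linear": [0,0.02,0.002],"twist": 0,"jaw": -1},{"linear": [0,0.045,0.002],"twist": 0,"jaw": -1},{"linear": [0,0.067,0.002],"twist": 0,"jaw": -1},{"linear": [0,0.082,0.002],"twist": 0,"jaw": -1},{"linear": [0,0.09,0.002],"twist": 0,"jaw": -1},{"linear": [0,0.093,0.002],"twist": 0,"jaw": -1},{"linear": [0,0.095,0.002],"twist": 0,"jaw": -1},{"linear": [0,0.096,0.002],"twist": 0,"jaw": -1},{"linear": [0,0.097,0.002],"twist": 0,"jaw": -1},{"linear": [0,0.097,0.002],"twist": 0,"jaw": -1}]'

```text
time_s: 16.88
position: [0.6141, 0.0189, 0.2013]
ee_rot: [-1.571, -0.002, 0.112]
force: [-0.5, -0.7, -1.7]
opening: 0.0525
```

```bash
python3 - <<'E'
import nav;from cell import vision
from h import *
s=vision.camera("side");np.savez("side7.npz",**s); crop(s,200,120,330,270,4,"pics/s9.png")
nav.go(.614,.0165,.2,.112)
E
```

```text
lin [-0.0004  0.0012 -0.0023] twist -0.02 | pos [0.6141 0.0188 0.2012] rot [-1.5711 -0.0017  0.1116] F [-0.1  0.2 -1.6] open 0.0526 t 16.93
```

View pics/s9.png

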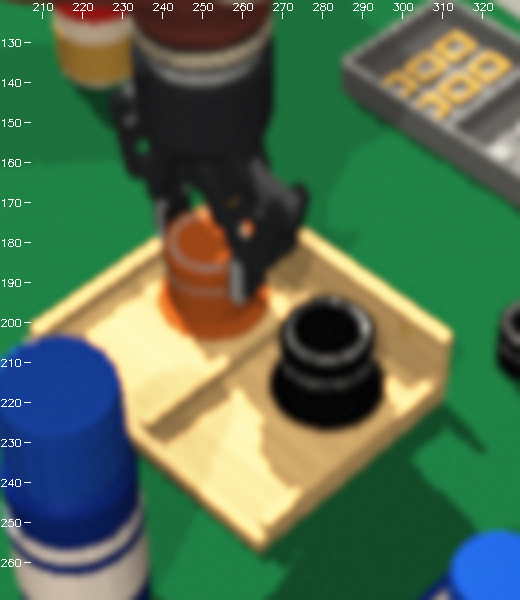

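arm_command --rows '[{"linear": [0,0.0,-0.0025],"twist": 0,"jaw": -1},{"linear": [0,0.001,-0.0025],"twist": 0,"jaw": -1},{"linear": [0,0.002,-0.0025],"twist": 0,"jaw": -1},{"linear": [0,0.002,-0.0025],"twist": 0,"jaw": -1},{"linear": [0,0.002,-0.0025],"twist": 0,"jaw": 0.35},{"linear": [0,0.002,-0.0025],"twist": 0,"jaw": 0.6},{"linear": [0,0.002,-0.0025],"twist": 0,"jaw": 0.8},{"linear": [0,0.002,-0.0025],"twist": 0,"jaw": 0.8},{"linear": [0,-0.02,-0.0025],"twist": 0,"jaw": 0.9},{"linear": [0,-0.055,-0.0025],"twist": 0,"jaw": 1},{"linear": [0,-0.09,-0.0025],"twist": 0,"jaw": 1},{"linear": [0,-0.09,-0.0025],"twist": 0,"jaw": 1}]'

```text
time_s: 17.93
position: [0.6166, 0.0162, 0.2988]
ee_rot: [-1.574, -0.013, 0.112]
force: [1.5, 0.0, 1.7]
opening: 0.0857
```

```bash
python3 - <<'E'
import nav;from cell import vision
from h import *
s=vision.camera("side");np.savez("side8.npz",**s); crop(s,200,120,330,270,4,"pics/s10.png")
nav.go(.6238,-.076,.285,.112)
im=cv2.imread("pics/s10.png");th=np.linspace(0,6.283,80)
for r,z,col in [(.034,.008,(255,0,0)),(.027,.008,(0,255,255)),(.027,.053,(0,255,0))]:
    q=(proj(s,np.c_[.6125+r*np.cos(th),.0145+r*np.sin(th),0*th+z])-[200,120]+.5)*4; cv2.polylines(im,[np.int32(q)],True,col,1)
cv2.imwrite("pics/s10.png",im)
E
```

```text
lin [-0.0024  0.0109 -0.0925] twist -0.02 | pos [0.6158 0.0162 0.2957] rot [-1.5728 -0.0098  0.1116] F [0.7 0.6 0. ] open 0.0855 t 17.98
```

View pics/s10.png

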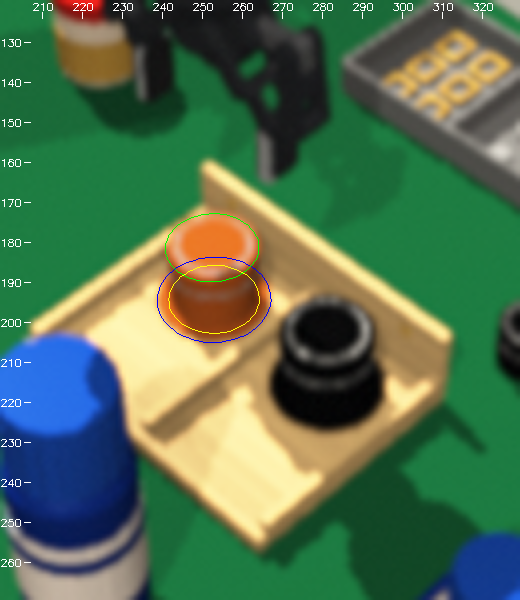

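The tan tin sits concentric on its disc: with one shared centre, the overlay matches both rim and disc. Next, the black tin.

arm_command --rows '[{"linear": [-0.002,0.0,-0.03],"twist": 0,"jaw": 1},{"linear": [-0.002,0.0,-0.065],"twist": 0,"jaw": 1},{"linear": [-0.002,0.0,-0.0925],"twist": 0,"jaw": 1},{"linear": [-0.002,0.03,-0.0925],"twist": 0,"jaw": 1},{"linear": [-0.002,0.06,-0.0925],"twist": 0,"jaw": 1},{"linear": [-0.002,0.08,-0.0925],"twist": 0,"jaw": 1},{"linear": [-0.002,0.08,-0.0925],"twist": 0,"jaw": 1},{"linear": [-0.002,0.08,-0.0925],"twist": 0,"jaw": 1}]'

```text
time_s: 18.65
position: [0.6212, -0.0756, 0.2075]
ee_rot: [-1.569, 0.005, 0.111]
force: [0.4, -0.4, 0.7]
opening: 0.0853
```

```bash
python3 - <<'E'
import nav;from cell import vision
from h import *
s=vision.camera("side");np.savez("side9.npz",**s); crop(s,200,120,330,270,4,"pics/s11.png")
nav.go(.6235,-.0762,.201,.112)
E
```

```text
lin [ 0.0013  0.0088 -0.0006] twist -0.02 | pos [ 0.6222 -0.0757  0.2098] rot [-1.5704e+00  1.0000e-03  1.1170e-01] F [ 0.3 -0.7  0.9] open 0.085 t 18.7
```

View pics/s11.png

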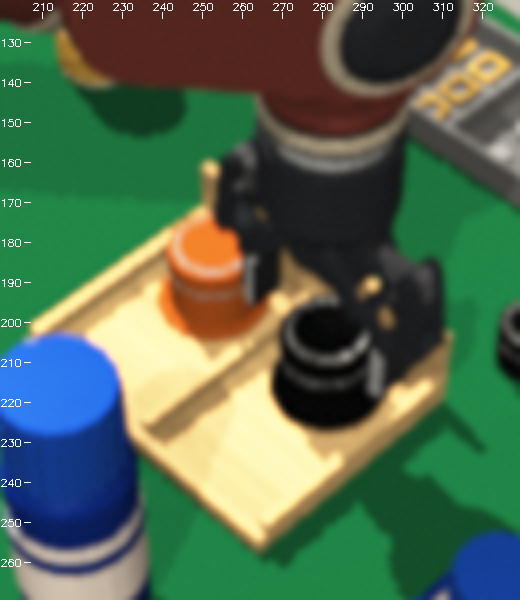

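arm_command --rows '[{"linear": [0.0013,0.004,-0.0006],"twist": 0,"jaw": 0.9},{"linear": [0.0013,0.0075,-0.0006],"twist": 0,"jaw": 0.8},{"linear": [0.0013,0.0075,-0.0006],"twist": 0,"jaw": 0.5},{"linear": [0.0013,0.0075,-0.0006],"twist": 0,"jaw": 0.2},{"linear": [0.0013,0.0075,-0.0006],"twist": 0,"jaw": -1},{"linear": [0.0013,0.0075,-0.0006],"twist": 0,"jaw": -1},{"linear": [0.0013,0.0075,-0.0006],"twist": 0,"jaw": -1},{"linear": [0.0013,0.0075,-0.0006],"twist": 0,"jaw": -1},{"linear": [0.0013,0.0075,-0.0006],"twist": 0,"jaw": -1}]'

```text
time_s: 19.45
position: [0.6241, -0.0763, 0.2038]
ee_rot: [-1.571, -0.002, 0.112]
force: [-0.1, 1.1, 5.4]
opening: 0.0531
```

```bash
python3 nav.py .459 .305 .219 .112
```

```text
lin [-0.1216 -0.0157  0.3973] twist -0.02 | pos [ 0.6241 -0.0763  0.2038] rot [-1.5713 -0.0018  0.1116] F [-0.1  1.1  5.4] open 0.0531 t 19.45
```

arm_command --rows '[{"linear": [0,-0.02,0],"twist": 0,"jaw": -1},{"linear": [0,-0.055,0],"twist": 0,"jaw": -1},{"linear": [0,-0.09,0],"twist": 0,"jaw": -1},{"linear": [-0.005,-0.1,0.02],"twist": 0,"jaw": -1},{"linear": [-0.015,-0.1,0.055],"twist": 0,"jaw": -1},{"linear": [-0.026,-0.1,0.09],"twist": 0,"jaw": -1},{"linear": [-0.037,-0.1,0.125],"twist": 0,"jaw": -1},{"linear": [-0.048,-0.1,0.16],"twist": 0,"jaw": -1},{"linear": [-0.059,-0.1,0.195],"twist": 0,"jaw": -1},{"linear": [-0.07,-0.1,0.23],"twist": 0,"jaw": -1},{"linear": [-0.081,-0.1,0.265],"twist": 0,"jaw": -1},{"linear": [-0.092,-0.1,0.3],"twist": 0,"jaw": -1}]'

```text
time_s: 20.45
position: [0.4972, 0.2128, 0.3014]
ee_rot: [-1.571, 0.002, 0.111]
force: [0.2, 0.9, -1.6]
opening: 0.0527
```

arm_command --rows '[{"linear": [-0.01,0,0.033],"twist": 0,"jaw": -1},{"linear": [-0.02,0,0.066],"twist": 0,"jaw": -1},{"linear": [-0.027,0,0.088],"twist": 0,"jaw": -1},{"linear": [-0.03,0,0.0965],"twist": 0,"jaw": -1},{"linear": [-0.03,0.015,0.0965],"twist": 0,"jaw": -1},{"linear": [-0.03,0.04,0.0965],"twist": 0,"jaw": -1},{"linear": [-0.03,0.06,0.0965],"twist": 0,"jaw": -1},{"linear": [-0.03,0.072,0.0965],"twist": 0,"jaw": -1},{"linear": [-0.03,0.078,0.0965],"twist": 0,"jaw": -1},{"linear": [-0.03,0.08,0.0965],"twist": 0,"jaw": -1},{"linear": [-0.03,0.08,0.0965],"twist": 0,"jaw": -1}]'

```text
time_s: 21.37
position: [0.4585, 0.3039, 0.2226]
ee_rot: [-1.571, 0.0, 0.111]
force: [0.3, 0.3, -0.9]
opening: 0.0526
```

```bash
python3 - <<'E'
import nav;from cell import vision
from h import *
s=vision.camera("side");np.savez("side10.npz",**s); crop(s,70,90,210,210,5,"pics/s12.png")
nav.go(.459,.3045,.2195,.112)
im=cv2.imread("pics/s12.png");th=np.linspace(0,6.283,80)
for r,z,col in [(.042,.025,(255,0,0))]:
    q=(proj(s,np.c_[.4565+r*np.cos(th),.3035+r*np.sin(th),0*th+z])-[70,90]+.5)*5; cv2.polylines(im,[np.int32(q)],True,col,1)
cv2.imwrite("pics/s12.png",im)
E
```

```text
lin [0.0002 0.0039 0.0003] twist -0.05 | pos [0.4588 0.3041 0.2234] rot [-1.5705e+00 -1.1000e-03  1.1120e-01] F [-0.7 -0.3 -0.3] open 0.0527 t 21.42
```

View pics/s12.png

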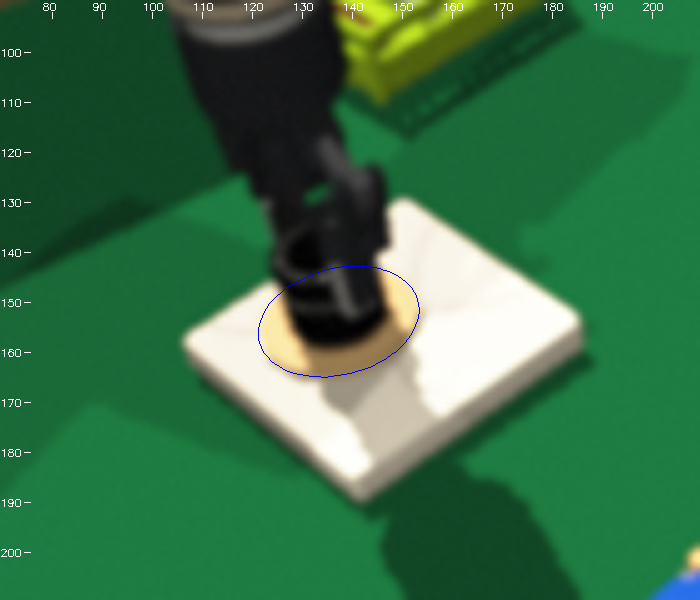

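arm_command --rows '[{"linear": [0,0.0015,0],"twist": 0,"jaw": -1},{"linear": [0,0.0028,0],"twist": 0,"jaw": -1},{"linear": [0,0.0038,0],"twist": 0,"jaw": -1},{"linear": [0,0.0038,0],"twist": 0,"jaw": -1},{"linear": [0,0.0038,0],"twist": 0,"jaw": -1}]'

```text
time_s: 21.83
position: [0.4589, 0.3045, 0.2207]
ee_rot: [-1.57, -0.002, 0.112]
force: [-1.9, -0.6, 4.8]
opening: 0.0524
```

Contact at about 5 N. Release.

arm_command --rows '[{"linear": [0,0,0],"twist": 0,"jaw": 0.35},{"linear": [0,0,0],"twist": 0,"jaw": 0.6},{"linear": [0,0,0],"twist": 0,"jaw": 1},{"linear": [0,0,0],"twist": 0,"jaw": 1},{"linear": [0,0,0],"twist": 0,"jaw": 1},{"linear": [0,-0.02,0],"twist": 0,"jaw": 1},{"linear": [0,-0.055,0],"twist": 0,"jaw": 1},{"linear": [0,-0.09,0],"twist": 0,"jaw": 1},{"linear": [0,-0.13,0],"twist": 0,"jaw": 1},{"linear": [0,-0.16,0],"twist": 0,"jaw": 1},{"linear": [0,-0.16,0],"twist": 0,"jaw": 1}]'

```text
time_s: 22.75
position: [0.4597, 0.305, 0.3877]
ee_rot: [-1.566, -0.013, 0.112]
force: [1.6, -0.4, 1.0]
opening: 0.0851
```

```bash
python3 - <<'E'
import nav;from cell import vision
from h import *
s=vision.camera("side");np.savez("side11.npz",**s); cv2.imwrite("pics/s13.png",s["pixels"][:,:,::-1])
nav.go(.4619,-.2936,.38,.112)
crop(s,70,90,210,210,5,"pics/s14.png")
im=cv2.imread("pics/s14.png");th=np.linspace(0,6.283,80)
for r,z,col in [(.042,.025,(255,0,0)),(.027,.025,(0,255,255)),(.027,.07,(0,255,0))]:
    q=(proj(s,np.c_[.4565+r*np.cos(th),.3035+r*np.sin(th),0*th+z])-[70,90]+.5)*5; cv2.polylines(im,[np.int32(q)],True,col,1)
cv2.imwrite("pics/s14.png",im)
E
```

```text
lin [-0.064   0.0016 -0.5949] twist -0.02 | pos [0.4592 0.3047 0.3841] rot [-1.5677 -0.0088  0.1116] F [ 0.7 -0.9 -0.6] open 0.0855 t 22.8
```

View pics/s13.png

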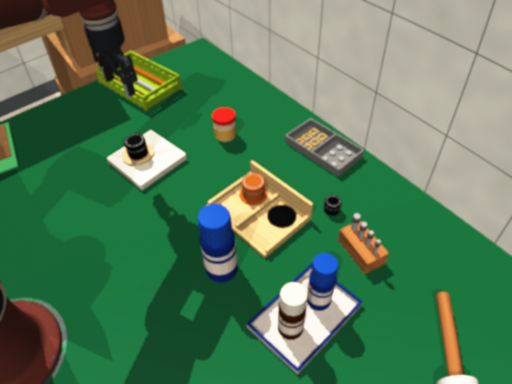

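View pics/s14.png

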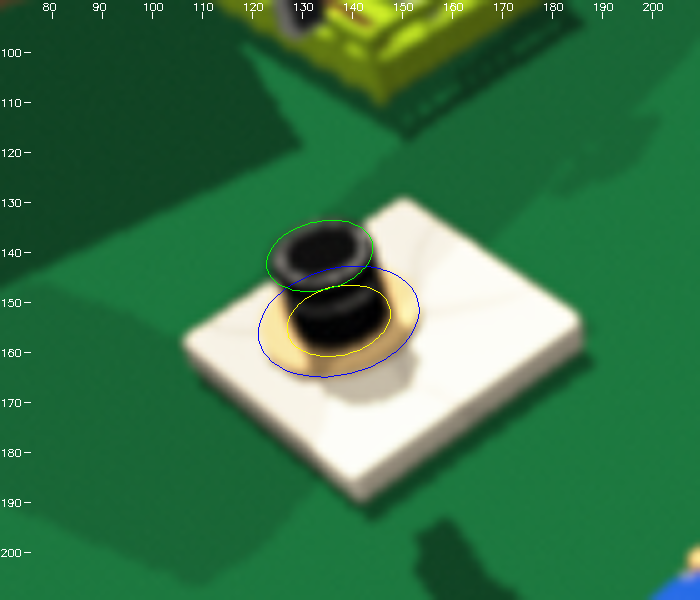

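The black tin is centred on the coaster (within about 2 mm), the tan tin is on its disc, and both bottles are still on the tray. Now I'll take the amber bottle back.

arm_command --rows '[{"linear": [-0.064,-0.018,-0.595],"twist": 0,"jaw": 1},{"linear": [-0.064,-0.018,-0.595],"twist": 0,"jaw": 1},{"linear": [-0.064,-0.018,-0.595],"twist": 0,"jaw": 1},{"linear": [-0.064,-0.018,-0.595],"twist": 0,"jaw": 1},{"linear": [-0.064,-0.018,-0.595],"twist": 0,"jaw": 1},{"linear": [-0.064,-0.018,-0.595],"twist": 0,"jaw": 1},{"linear": [-0.064,-0.018,-0.595],"twist": 0,"jaw": 1},{"linear": [-0.064,-0.018,-0.595],"twist": 0,"jaw": 1},{"linear": [-0.064,-0.018,-0.595],"twist": 0,"jaw": 1},{"linear": [-0.064,-0.018,-0.595],"twist": 0,"jaw": 1},{"linear": [-0.064,-0.018,-0.595],"twist": 0,"jaw": 1},{"linear": [-0.064,-0.018,-0.595],"twist": 0,"jaw": 1}]'

```text
time_s: 23.8
position: [0.4596, -0.1975, 0.392]
ee_rot: [-1.569, 0.002, 0.111]
force: [1.2, 0.1, 0.8]
opening: 0.085
```

```bash
python3 nav.py .4619 -.2936 .38 .112
```

```text
lin [-0.0083  0.0118 -0.0958] twist -0.05 | pos [ 0.4596 -0.1975  0.392 ] rot [-1.5691  0.0019  0.1111] F [1.2 0.1 0.8] open 0.085 t 23.8
```

arm_command --rows '[{"linear": [-0.0085,0,-0.094],"twist": 0,"jaw": 1},{"linear": [-0.0085,0,-0.094],"twist": 0,"jaw": 1},{"linear": [-0.0085,0,-0.094],"twist": 0,"jaw": 1},{"linear": [-0.0085,0,-0.094],"twist": 0,"jaw": 1},{"linear": [-0.0085,0.03,-0.094],"twist": 0,"jaw": 1},{"linear": [-0.0085,0.03,-0.094],"twist": 0,"jaw": 1},{"linear": [-0.0085,0.03,-0.094],"twist": 0,"jaw": 1}]'

```text
time_s: 24.38
position: [0.4619, -0.2882, 0.3609]
ee_rot: [-1.566, 0.004, 0.113]
force: [-0.0, -0.2, 0.5]
opening: 0.0853
```

```bash
python3 - <<'E'
import nav;from cell import vision
from h import *
s=vision.camera("side");np.savez("side12.npz",**s); crop(s,230,180,390,360,3,"pics/s15.png")
nav.go(.4619,-.2936,.2695,.112)
E
```

```text
lin [-0.0009  0.0933 -0.0052] twist 0.06 | pos [ 0.4624 -0.2885  0.3628] rot [-1.5684  0.0019  0.113 ] F [-0.1 -0.2 -0.6] open 0.0853 t 24.43
```

View pics/s15.png

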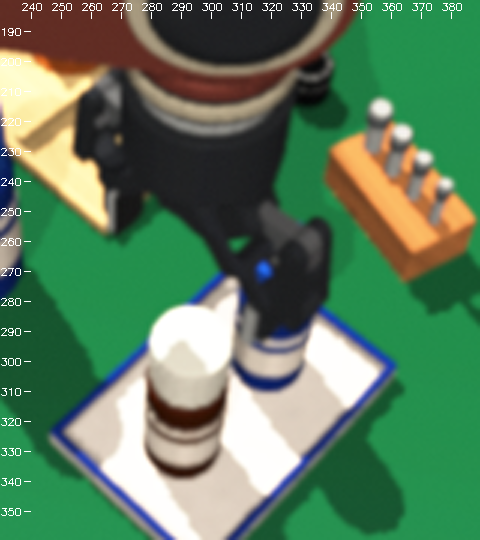

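arm_command --rows '[{"linear": [-0.0009,0.0,-0.0052],"twist": 0,"jaw": 1},{"linear": [-0.0009,0.035,-0.0052],"twist": 0,"jaw": 1},{"linear": [-0.0009,0.07,-0.0052],"twist": 0,"jaw": 1},{"linear": [-0.0009,0.0915,-0.0052],"twist": 0,"jaw": 1},{"linear": [-0.0009,0.0915,-0.0052],"twist": 0,"jaw": 1},{"linear": [-0.0009,0.0915,-0.0052],"twist": 0,"jaw": 0.5},{"linear": [-0.0009,0.0915,-0.0052],"twist": 0,"jaw": 0},{"linear": [-0.0009,0.0915,-0.0052],"twist": 0,"jaw": -1},{"linear": [-0.0009,0.0915,-0.0052],"twist": 0,"jaw": -1},{"linear": [-0.0009,0.0915,-0.0052],"twist": 0,"jaw": -1},{"linear": [-0.0009,0.0915,-0.0052],"twist": 0,"jaw": -1},{"linear": [-0.0009,0.0915,-0.0052],"twist": 0,"jaw": -1}]' --squeeze 50

```text
time_s: 25.43
position: [0.4631, -0.2956, 0.2757]
ee_rot: [-1.573, -0.004, 0.112]
force: [-0.7, 3.3, 6.4]
opening: 0.043
```

```bash
python3 nav.py .5507 .0143 .273 .112
```

```text
lin [0.1215 0.0024 0.2982] twist -0.02 | pos [ 0.4631 -0.2956  0.2757] rot [-1.5732 -0.0036  0.1116] F [-0.7  3.3  6.4] open 0.043 t 25.43
```

arm_command --rows '[{"linear": [0,-0.01,0],"twist": 0,"jaw": -1},{"linear": [0,-0.04,0],"twist": 0,"jaw": -1},{"linear": [0,-0.075,0],"twist": 0,"jaw": -1},{"linear": [0.004,-0.085,0.012],"twist": 0,"jaw": -1},{"linear": [0.016,-0.085,0.042],"twist": 0,"jaw": -1},{"linear": [0.035,-0.085,0.072],"twist": 0,"jaw": -1},{"linear": [0.055,-0.085,0.1],"twist": 0,"jaw": -1},{"linear": [0.072,-0.085,0.13],"twist": 0,"jaw": -1},{"linear": [0.084,-0.085,0.165],"twist": 0,"jaw": -1},{"linear": [0.094,-0.085,0.2],"twist": 0,"jaw": -1},{"linear": [0.104,-0.085,0.235],"twist": 0,"jaw": -1},{"linear": [0.114,-0.085,0.27],"twist": 0,"jaw": -1}]'

```text
time_s: 26.43
position: [0.5449, -0.0116, 0.357]
ee_rot: [-1.571, 0.0, 0.112]
force: [0.8, -0.7, -2.4]
opening: 0.0429
```

```bash
python3 nav.py .5507 .0143 .36 .112
```

```text
lin [ 0.0086 -0.003   0.0251] twist -0.01 | pos [ 0.5449 -0.0116  0.357 ] rot [-1.5705e+00  2.0000e-04  1.1180e-01] F [ 0.8 -0.7 -2.4] open 0.0429 t 26.43
```

arm_command --rows '[{"linear": [0.0085,0.0,0.0245],"twist": 0,"jaw": -1},{"linear": [0.0085,0.005,0.0245],"twist": 0,"jaw": -1},{"linear": [0.0085,0.02,0.0245],"twist": 0,"jaw": -1},{"linear": [0.0085,0.04,0.0245],"twist": 0,"jaw": -1},{"linear": [0.0085,0.057,0.0245],"twist": 0,"jaw": -1},{"linear": [0.0085,0.068,0.0245],"twist": 0,"jaw": -1},{"linear": [0.0085,0.074,0.0245],"twist": 0,"jaw": -1},{"linear": [0.0085,0.077,0.0245],"twist": 0,"jaw": -1},{"linear": [0.0085,0.078,0.0245],"twist": 0,"jaw": -1},{"linear": [0.0085,0.078,0.0245],"twist": 0,"jaw": -1}]'

```text
time_s: 27.27
position: [0.5514, 0.0109, 0.2801]
ee_rot: [-1.571, -0.001, 0.111]
force: [-0.2, -0.1, -2.1]
opening: 0.0426
```

```bash
python3 - <<'E'
import nav;from cell import vision
from h import *
s=vision.camera("side");np.savez("side13.npz",**s); crop(s,180,130,330,270,4,"pics/s16.png")
nav.go(.5515,.0143,.275,.112)
E
```

```text
lin [0.0003 0.0055 0.0033] twist -0.04 | pos [0.5515 0.0109 0.2805] rot [-1.5712 -0.0018  0.1113] F [ 0.8  0.5 -2.8] open 0.0434 t 27.32
```

View pics/s16.png

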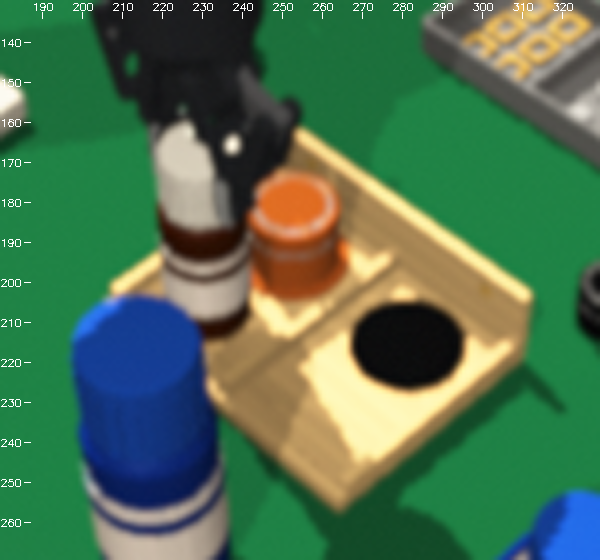

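arm_command --rows '[{"linear": [0,0.0,0.0033],"twist": 0,"jaw": -1},{"linear": [0,0.001,0.0033],"twist": 0,"jaw": -1},{"linear": [0,0.002,0.0033],"twist": 0,"jaw": -1},{"linear": [0,0.003,0.0033],"twist": 0,"jaw": -1},{"linear": [0,0.004,0.0033],"twist": 0,"jaw": -1},{"linear": [0,0.004,0.0033],"twist": 0,"jaw": -1}]'

```text
time_s: 27.82
position: [0.5516, 0.0145, 0.2777]
ee_rot: [-1.571, -0.003, 0.112]
force: [-1.5, 1.1, 5.5]
opening: 0.0429
```

Contact at about 5 N. Release.

arm_command --rows '[{"linear": [0,0,0],"twist": 0,"jaw": 0.0},{"linear": [0,0,0],"twist": 0,"jaw": 0.3},{"linear": [0,0,0],"twist": 0,"jaw": 1},{"linear": [0,0,0],"twist": 0,"jaw": 1},{"linear": [0,0,0],"twist": 0,"jaw": 1},{"linear": [0,-0.02,0],"twist": 0,"jaw": 1},{"linear": [0,-0.05,0],"twist": 0,"jaw": 1},{"linear": [0,-0.085,0],"twist": 0,"jaw": 1},{"linear": [0,-0.085,0],"twist": 0,"jaw": 1}]'

```text
time_s: 28.57
position: [0.5526, 0.0142, 0.3685]
ee_rot: [-1.574, -0.012, 0.112]
force: [0.4, 0.2, 2.2]
opening: 0.0857
```

```bash
python3 nav.py .5443 -.2839 .36 .112
```

```text
lin [-0.0415  0.0088 -0.2953] twist -0.02 | pos [0.5526 0.0142 0.3685] rot [-1.5737 -0.0124  0.1116] F [0.4 0.2 2.2] open 0.0857 t 28.57
```

arm_command --rows '[{"linear": [-0.041,0.0,-0.2955],"twist": 0,"jaw": 1},{"linear": [-0.041,0.0,-0.2955],"twist": 0,"jaw": 1},{"linear": [-0.041,0.0,-0.2955],"twist": 0,"jaw": 1},{"linear": [-0.041,0.0,-0.2955],"twist": 0,"jaw": 1},{"linear": [-0.041,0.0,-0.2955],"twist": 0,"jaw": 1},{"linear": [-0.041,0.0,-0.2955],"twist": 0,"jaw": 1},{"linear": [-0.041,0.0,-0.2955],"twist": 0,"jaw": 1},{"linear": [-0.041,0.0,-0.2955],"twist": 0,"jaw": 1},{"linear": [-0.041,0.0,-0.2955],"twist": 0,"jaw": 1},{"linear": [-0.041,0.0,-0.2955],"twist": 0,"jaw": 1}]'

```text
time_s: 29.4
position: [0.5428, -0.2839, 0.3599]
ee_rot: [-1.57, 0.0, 0.111]
force: [0.7, 0.8, -0.7]
opening: 0.0854
```

```bash
python3 - <<'E'
import nav;from cell import vision
from h import *
s=vision.camera("side");np.savez("side14.npz",**s); crop(s,180,130,400,350,3,"pics/s17.png")
nav.go(.5443,-.2839,.2705,.112)
E
```

```text
lin [ 0.0013  0.0895 -0.0011] twist -0.0 | pos [ 0.5429 -0.2831  0.36  ] rot [-1.5698e+00  3.0000e-04  1.1200e-01] F [-0.1 -0.5 -0.1] open 0.0855 t 29.45
```

View pics/s17.png

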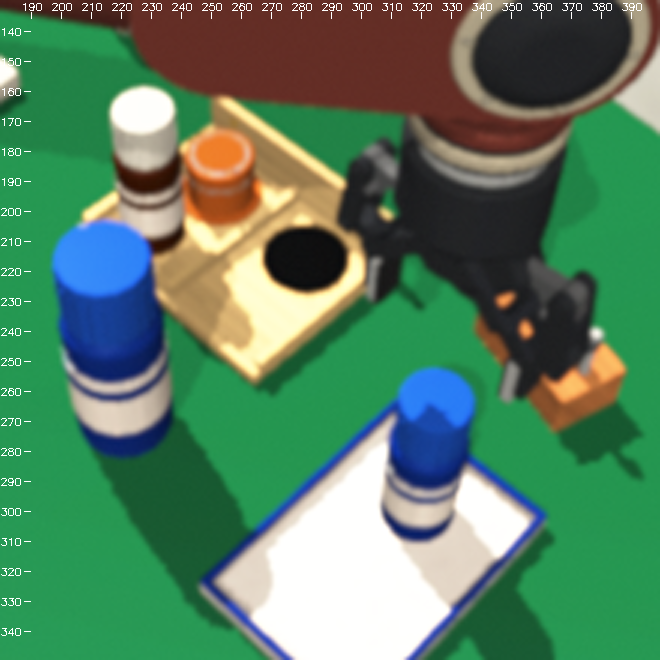

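The amber bottle is back, with its cap at (227,168), the same pixel as at the start. Now the blue one.

arm_command --rows '[{"linear": [0.0012,0.01,-0.001],"twist": 0,"jaw": 1},{"linear": [0.0012,0.04,-0.001],"twist": 0,"jaw": 1},{"linear": [0.0012,0.07,-0.001],"twist": 0,"jaw": 1},{"linear": [0.0012,0.0895,-0.001],"twist": 0,"jaw": 1},{"linear": [0.0012,0.0895,-0.001],"twist": 0,"jaw": 1},{"linear": [0.0012,0.0895,-0.001],"twist": 0,"jaw": 0.5},{"linear": [0.0012,0.0895,-0.001],"twist": 0,"jaw": 0},{"linear": [0.0012,0.0895,-0.001],"twist": 0,"jaw": -1},{"linear": [0.0012,0.0895,-0.001],"twist": 0,"jaw": -1},{"linear": [0.0012,0.0895,-0.001],"twist": 0,"jaw": -1},{"linear": [0.0012,0.0895,-0.001],"twist": 0,"jaw": -1},{"linear": [0.0012,0.0895,-0.001],"twist": 0,"jaw": -1}]'

```text
time_s: 30.45
position: [0.545, -0.2849, 0.2736]
ee_rot: [-1.572, -0.003, 0.112]
force: [-0.7, 3.5, 6.4]
opening: 0.0431
```

```bash
python3 nav.py .5632 -.0843 .273 .112
```

```text
lin [0.0404 0.0005 0.1973] twist -0.03 | pos [ 0.545  -0.2849  0.2736] rot [-1.5723 -0.0034  0.1116] F [-0.7  3.5  6.4] open 0.0431 t 30.45
```

arm_command --rows '[{"linear": [0,-0.01,0],"twist": 0,"jaw": -1},{"linear": [0,-0.04,0],"twist": 0,"jaw": -1},{"linear": [0,-0.07,0],"twist": 0,"jaw": -1},{"linear": [0,-0.082,0.01],"twist": 0,"jaw": -1},{"linear": [0.006,-0.082,0.04],"twist": 0,"jaw": -1},{"linear": [0.013,-0.082,0.075],"twist": 0,"jaw": -1},{"linear": [0.02,-0.082,0.11],"twist": 0,"jaw": -1},{"linear": [0.028,-0.082,0.145],"twist": 0,"jaw": -1},{"linear": [0.036,-0.082,0.175],"twist": 0,"jaw": -1},{"linear": [0.041,-0.082,0.197],"twist": 0,"jaw": -1},{"linear": [0.041,-0.082,0.197],"twist": 0,"jaw": -1},{"linear": [0.041,-0.082,0.197],"twist": 0,"jaw": -1}]'

```text
time_s: 31.45
position: [0.5626, -0.0829, 0.3523]
ee_rot: [-1.571, 0.001, 0.114]
force: [0.5, -0.2, -2.3]
opening: 0.043
```

```bash
python3 nav.py .5638 -.0843 .273 .112
```

```text
lin [ 0.0011  0.0793 -0.0015] twist 0.12 | pos [ 0.5626 -0.0829  0.3523] rot [-1.571e+00  9.000e-04  1.141e-01] F [ 0.5 -0.2 -2.3] open 0.043 t 31.45
```

arm_command --rows '[{"linear": [0.001,0.015,-0.0015],"twist": 0,"jaw": -1},{"linear": [0.001,0.035,-0.0015],"twist": 0,"jaw": -1},{"linear": [0.001,0.053,-0.0015],"twist": 0,"jaw": -1},{"linear": [0.001,0.064,-0.0015],"twist": 0,"jaw": -1},{"linear": [0.001,0.07,-0.0015],"twist": 0,"jaw": -1},{"linear": [0.001,0.073,-0.0015],"twist": 0,"jaw": -1},{"linear": [0.001,0.074,-0.0015],"twist": 0,"jaw": -1},{"linear": [0.001,0.075,-0.0015],"twist": 0,"jaw": -1},{"linear": [0.001,0.075,-0.0015],"twist": 0,"jaw": -1}]'

```text
time_s: 32.2
position: [0.5646, -0.086, 0.2789]
ee_rot: [-1.572, -0.002, 0.111]
force: [-0.6, -0.2, -2.2]
opening: 0.0429
```

```bash
python3 nav.py .5638 -.0843 .273 .112
```

```text
lin [-0.0006  0.0059  0.0018] twist -0.03 | pos [ 0.5646 -0.086   0.2789] rot [-1.5715 -0.0016  0.1114] F [-0.6 -0.2 -2.2] open 0.0429 t 32.2
```

arm_command --rows '[{"linear": [-0.0006,0.0,0.0018],"twist": 0,"jaw": -1},{"linear": [-0.0006,0.001,0.0018],"twist": 0,"jaw": -1},{"linear": [-0.0006,0.002,0.0018],"twist": 0,"jaw": -1},{"linear": [-0.0006,0.003,0.0018],"twist": 0,"jaw": -1},{"linear": [-0.0006,0.004,0.0018],"twist": 0,"jaw": -1},{"linear": [-0.0006,0.004,0.0018],"twist": 0,"jaw": -1}]'

```text
time_s: 32.7
position: [0.5639, -0.084, 0.2757]
ee_rot: [-1.571, -0.001, 0.112]
force: [-2.8, 1.2, 4.8]
opening: 0.0432
```

Contact. Release and rise clear.

arm_command --rows '[{"linear": [0,0,0],"twist": 0,"jaw": 0.0},{"linear": [0,0,0],"twist": 0,"jaw": 0.3},{"linear": [0,0,0],"twist": 0,"jaw": 1},{"linear": [0,0,0],"twist": 0,"jaw": 1},{"linear": [0,0,0],"twist": 0,"jaw": 1},{"linear": [0,-0.02,0],"twist": 0,"jaw": 1},{"linear": [0,-0.05,0],"twist": 0,"jaw": 1},{"linear": [0,-0.085,0],"twist": 0,"jaw": 1},{"linear": [0,-0.125,0],"twist": 0,"jaw": 1},{"linear": [0,-0.13,-0.03],"twist": 0,"jaw": 1},{"linear": [0,-0.13,-0.07],"twist": 0,"jaw": 1},{"linear": [0,-0.13,-0.11],"twist": 0,"jaw": 1}]'

```text
time_s: 33.7
position: [0.5759, -0.194, 0.406]
ee_rot: [-1.573, -0.003, 0.114]
force: [1.0, -0.5, -0.5]
opening: 0.0855
```

arm_command --rows '[{"linear": [0,0,-0.04],"twist": 0,"jaw": 1},{"linear": [0,0,-0.08],"twist": 0,"jaw": 1},{"linear": [0,0,-0.12],"twist": 0,"jaw": 1},{"linear": [0,0,-0.16],"twist": 0,"jaw": 1},{"linear": [0,0,-0.2],"twist": 0,"jaw": 1},{"linear": [0,0,-0.24],"twist": 0,"jaw": 1},{"linear": [0,0,-0.24],"twist": 0,"jaw": 1},{"linear": [0,0,-0.24],"twist": 0,"jaw": 1},{"linear": [0,0,-0.24],"twist": 0,"jaw": 1}]'

```text
time_s: 34.45
position: [0.6023, -0.4318, 0.4032]
ee_rot: [-1.57, 0.0, 0.111]
force: [0.9, -0.1, 0.2]
opening: 0.0854
```

```bash
python3 - <<'E'
import nav;from cell import vision
from h import *
for n in("side","top"):
    s=vision.camera(n);np.savez(f"{n}20.npz",**s); cv2.imwrite(f"pics/{n}20.png",s["pixels"][:,:,::-1])
crop(s,230,145,330,275,5,"pics/t20.png")
crop(load("top",0),230,145,330,275,5,"pics/t20b.png")
a=np.hstack([cv2.imread("pics/t20.png")[:, :400],cv2.imread("pics/t20b.png")[:, :400]])[:600]
cv2.imwrite("pics/cmp.png",a)
nav.go(0,0,0)
E
```

```text
lin [-0.5503  0.4041  0.4956] twist 0 | pos [ 0.6026 -0.4306  0.4041] rot [-1.5706e+00 -1.0000e-04  1.1280e-01] F [ 0.3 -0.2 -0.8] open 0.0856 t 34.55
```

View pics/side20.png

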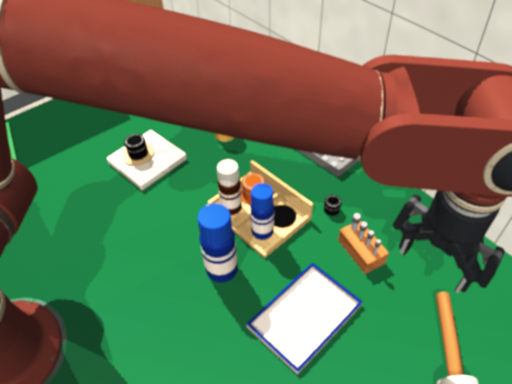

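View pics/cmp.png

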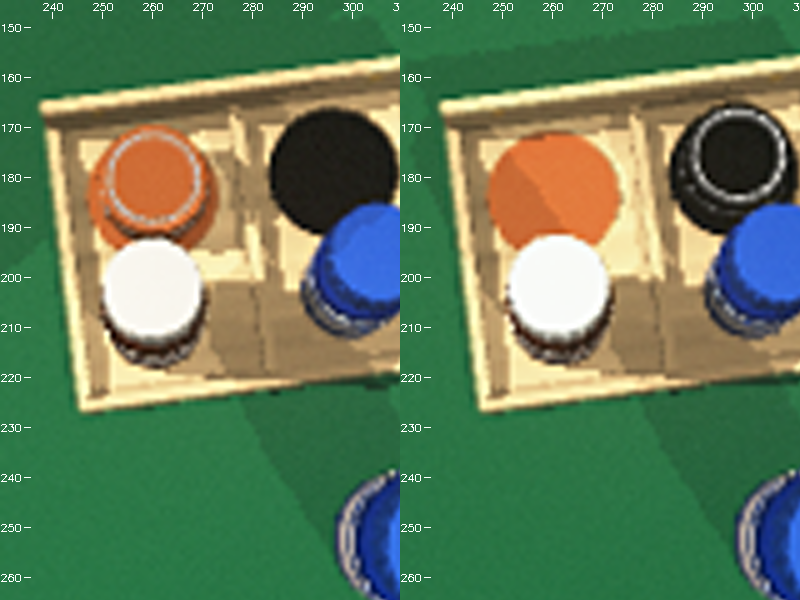

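View pics/top20.png

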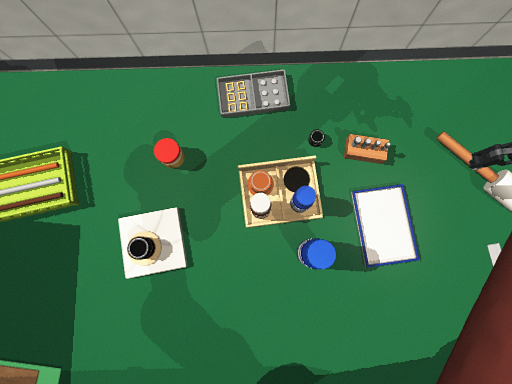

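The bottles match the start picture to within about 1 px (2 mm). The tins are centred and the bystanders haven't moved. One quick numeric check of the tins, then I hand in.

```bash
python3 - <<'E'
from h import *
t=load("top",20)
print("tan",at(t,(259.9,179.8),.053),"spot .6141 .0158"); crop(t,110,195,200,285,6,"pics/t21.png")
from cell import sign_off
print(at(t,(141,247.3),.07),"coaster ~.459 .3055")
print(sign_off())
E
```

```text
tan [0.61573309 0.01649052 0.053     ] spot .6141 .0158
[0.45987652 0.29760014 0.07      ] coaster ~.459 .3055
the job is handed in; nothing more can be done
None
```

View pics/t21.png

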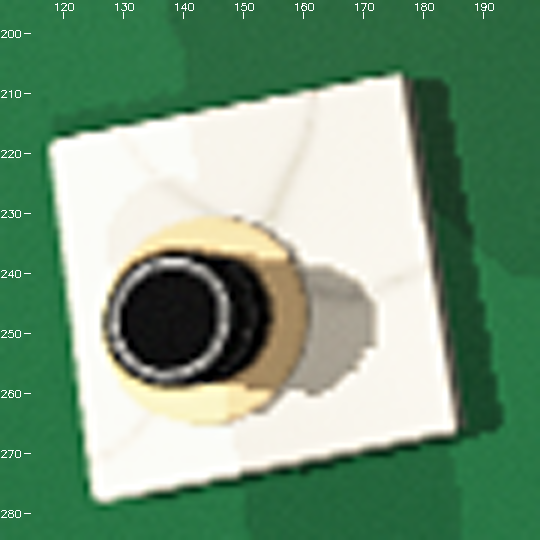

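The job is done and handed in at about 34.6 s of robot time, well under the 122 s limit; no verdict was reported.

I stood both bottles on the tray, moved the tan tin to its disc, and set the black tin on the coaster. Then I put the amber and blue bottles back in the rack. Each set-down was slow; the wrist force I read after each was under 10 N.

**Last checks from the camera images:**
- **Bottles:** both stand upright, with their caps within about 1 px (2 mm) of the start picture.
- **Tan tin:** about 2 mm from the centre of its disc.
- **Black tin:** about 2 mm from the coaster centre.
- **Bystanders:** the rivet jar and the punch block look unmoved.

**One check disagreed.** Just before hand-in, a rough pixel read off the small top picture put the black tin 8 mm from the coaster centre. I viewed the enlarged crop only after handing in. There the tin's top is at (137.5,247.5), not (141,247.3), so I take the 8 mm as a misread. The side-view overlay had also put the tin within 2 mm. Even 8 mm would be inside the 13 mm limit.

The two cameras also disagreed with each other by up to about 5 mm on the bottles and tins in the rack. I averaged them where needed.

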